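# Roll the spare drive wheel into its parking bay

### The arm

A 6-joint arm with a two-finger parallel gripper is mounted at the origin on a cart in front of the work surface, level with it; the furniture and walls round the work are solid. World frame = base frame: x ahead of the robot, y to its left, z up, the work surface at z = 0. Lengths are in mm, angles in rad, forces in N, time in s.
With the tool pointing down it reaches from about 275 to 1000 mm from the base axis. Payload 8.4 kg.
Tool frame: the origin (TCP) lies at the centre of the arm's flange, where the gripper is bolted on; the fingertips stand r.tip_extent ahead of it and the grasp point (between the pads) lies 155 mm ahead of it (r.tip_extent is the distance from the TCP to the fingertips, in mm); z points along the fingers, y is the direction in which the jaws open and shut (so a half turn about z gives the same grasp; the last joint's range is limited). The gripper opens to 85 mm and grips with 20 to 120 N. Pads are 22 mm wide; open, the fingers measure 114 mm over their backs; the gripper's body (76 mm by 85 mm) begins 54 mm behind the grasp point. The pads swing forward as they close: fully open they stand 13 mm farther back than shut.
Start: joints at [1.235, 0.353, 1.633, -0, 1.155, -0.002], TCP at [204.771, 590.507, 404.681] pointing down, gripper open.
Joint ranges: [-2.63, 2.63], [-0.92, 2.1], [0.06, 2.66], [-1.3, 4.44], [0, 2.69], [-3.02, 3.02]. Speed limits (rad/s): [2.22, 2.22, 2.79, 3.14, 3.14, 3.14].

### API

Orientations are given as [roll, pitch, yaw] about the fixed x, y, z axes, in that order (R = Rz(yaw) Ry(pitch) Rx(roll)).
In Python, from rig import sense, grab_frame, job, r gives the robot as it stands. The module is installed in compiled form; this text tells all that it offers.
- The arm moves only by the shell command python3 -m creep 'ROWS' [FORCE]. ROWS is JSON, a list of rows, each a list of 7 numbers: the turn, a rotation vector about the tool's x, y, z in rad, then the shift along the tool's x, y, z in mm, then the closure, from 0 (fully open) to 1 (shut). In form: [[wx, wy, wz, dx, dy, dz, fingers], ...]. A call has 1 to 10 rows; each row shifts and turns the pose as measured when the row begins, along the tool's axes as they then stand; what a row does not reach is not made up. A row lasts 1/12 s, in which the tool goes at most 41.7 mm and 7.16 degrees, less where a joint would pass 70% of its speed; a pose out of reach is approached as far as the arm can. A call with a gripper value outside its range is refused whole. The fingers move at their own pace and stop on an object; FORCE is the grip in N (left out, the last holds). Time passes only in rows, so rows that do not move let the fingers close. It gives the time, the measured TCP pose, the force and the opening at its end, in the units of the state.
- sense(): the state, without advancing time (a new reading comes with each control period).
- grab_frame(name): name is "scene" or "top"; returns a dict with "color" (420x560x3 uint8, red, green, blue), "mtx" (3x3 intrinsics, pixels), "T" (4x4, takes a point from camera to world coordinates). Camera axes: x right, y down, z forward; pixel columns grow to the right and rows downward; lengths in mm; the calibration is good to about 2 mm. A picture is of the moment at which its call begins. There is no depth.
- job.sign_off(): hands the job in, once; it reports no verdict.
The state is a dict: "clock": time; "qpos": joint angles; "qvel": joint speeds; "joint_efforts": joint torques, N m; "eef_pos": TCP position; "tcp_rot": TCP orientation; "contact_force": force on the tool from outside, world axes, zero at the start; "wrist_torque": the same for the moment, N m; "opening": opening from 0.0 (shut) to 1.0 (fully open).
Only numpy, scipy, OpenCV 4.12 (cv2) and the standard library are available. Lean on these libraries where they do the work, as an engineer would, in place of code of your own. Each camera call takes 0.05 s, during which the arm holds its last target.

### The job

Roll the spare drive wheel along the bench on its rim, upright and without picking it up, so that it goes at least half a turn round on its way into the parking bay. Push it on past the two sprung rollers until it meets the pad of the stop screw at the back, press it gently home against the pad (about 5 N for a moment, never over 10 N), then let go and leave it standing in the bay, clear of the rollers. Leave the other things on the bench alone.

Things in the scene. Friction and masses are not known exactly. Their poses are not given: they have to be found in the camera images.
- wheel: Drive wheel standing free on its rim: grey tyre 80 mm across, 24 mm wide, aluminium faces; 0.25 to 0.5 kg. Origin at the wheel's centre, 40 mm above the bench. Own y axis = axle; x and z are radial and turn as it rolls; z points to the one large dark hole in each face (22 mm from the centre), uppermost at the start. Tyre on bench: friction about 0.8. Rolls if knocked.
- hub (a point): Tip of the axle's polished steel dome (radius 9 mm) on the wheel's +y face; the same on the other face, tips 36 mm apart, so the axle can be pinched across from above. Under a light pinch (3 to 6 N) the domes turn between the fingers and the wheel rolls; above about 15 N it may skid instead. Fingers on domes: friction about 0.6.
- bay: Parking bay fixed to the bench: two aluminium cheeks 16 mm high with a 28 mm lane between them, the bench being its floor. Origin on the bench under the parked wheel's centre when the stop screw is fully out; x is the way the wheel rolls in, towards the stop; y left of that; z up. Cheeks from x = -92 to +62 mm. Apart from the stop nothing is over 18 mm high; widest +-48 mm in y.
- mouth (a point): Middle of the outer end of the bay's flared mouth, on the bench, at x = -123 mm in the bay's frame; about 43 mm wide here, narrowing to the 28 mm lane. Axes as the bay.
- rollers (a point): Midway between two sprung upright rollers (radius 12 mm, 13 mm high) at bay x = -42 mm that narrow the lane to 18 mm; each yields sideways with 5 N + 0.4 N/mm, damped. The wheel meets them with its centre at about x = -77 mm, there needs a push of about 5 to 10 N, and is clear at about x = -5 mm; as they close behind it they drive it forward a little. Axes as the bay.
- stop: End stop: block 44 mm wide, 50 mm high, face at x = +60.5 mm; origin and axes those of the bay. A screw at hub height carries a sprung pad (16 mm across, 4 N/mm, 5 mm travel) facing the wheel. The screw is locked at a setting that changes each time and is not measured: the wheel first touches the pad with its centre anywhere from x = 0 to +14 mm, so it must be felt for.
- petri: Bystander: round flat petri dish, 62 mm across, 13 mm high; origin under its centre.
- dropper: Bystander: small white dropper bottle, 24 mm across, 62 mm high; origin under its centre.
- timer: Bystander: flat white bench timer, 60 x 70 x 16 mm; origin under its centre.
Not all that is in view belongs to the job. Of the things that look like the wheel, the smallest one is meant.

How it is judged:
By the outcome, as a careful person would: the job done as asked, in the order asked, and still so for the second after the job is handed in, with the robot touching nothing.
It also fails if it takes over 64 s, if anything falls off the work surface, if the arm or the gripper's body presses on something with over 40 N, if the wrist force passes 120 N, or if a joint passes its speed limit or range.

## Working session

There is one attempt and no reset: what is moved stays moved. The work goes in short steps, Python scripts to look and compute and a shell command to move; the robot and the scene stay as the last step left them, time stands still between calls to the robot, and variables do not carry over. Pictures are saved under pics/ and viewed, and the job is handed in when it is done.

```bash
mkdir -p pics; python3 - <<'E'
from rig import sense, grab_frame, job, r
import cv2,json
print(sense(), r.tip_extent)
for n in("scene","top"):
    f=grab_frame(n); cv2.imwrite(f"pics/{n}0.png",cv2.resize(f["color"][:,:,::-1],(800,600),interpolation=cv2.INTER_CUBIC)); print(f["mtx"],f["T"])
E
```

```text
{'clock': 0.0, 'qpos': array([ 1.23460164e+00,  3.53623549e-01,  1.63411968e+00,  4.93752719e-06,
        1.15518701e+00, -2.39098605e-03]), 'qvel': array([ 4.68325446e-04, -1.84124033e-03, -1.51270065e-03, -2.33547082e-04,
       -1.71251895e-03, -3.72014607e-05]), 'joint_efforts': array([ 2.03738961e-05, -6.05249763e+01, -3.42074382e+01, -2.54213239e-05,
        9.14315024e-03,  9.20016362e-06]), 'eef_pos': array([204.6926644 , 590.28717247, 403.98306893]), 'tcp_rot': array([-3.14025509e+00, -7.71264314e-06,  2.80778695e+00]), 'contact_force': array([0.1507736 , 0.37516337, 0.08549458]), 'wrist_torque': array([ 0.02186301,  0.01458294, -0.01103344]), 'opening': 0.999780335670515} 173.4
[[428.38709909   0.         276.87050662]
 [  0.         428.38709909 206.94583837]
 [  0.           0.           1.        ]] [[ 6.25193435e-01 -3.05084083e-01  7.18370984e-01 -1.53475776e+02]
 [-7.80382516e-01 -2.58127757e-01  5.69537698e-01 -6.41750341e+02]
 [ 1.16746047e-02 -9.16675386e-01 -3.99462063e-01  4.79384076e+02]
 [ 0.00000000e+00  0.00000000e+00  0.00000000e+00  1.00000000e+00]]
[[407.30677837   0.         279.93739063]
 [  0.         407.30677837 210.51499263]
 [  0.           0.           1.        ]] [[ 7.74150237e-02 -9.70592232e-01  2.27942172e-01  3.53229372e+02]
 [-9.96977473e-01 -7.68637483e-02  1.13084724e-02 -3.58926962e+01]
 [ 6.54457424e-03 -2.28128656e-01 -9.73609000e-01  1.05571735e+03]
 [ 0.00000000e+00  0.00000000e+00  0.00000000e+00  1.00000000e+00]]
```

View pics/scene0.png

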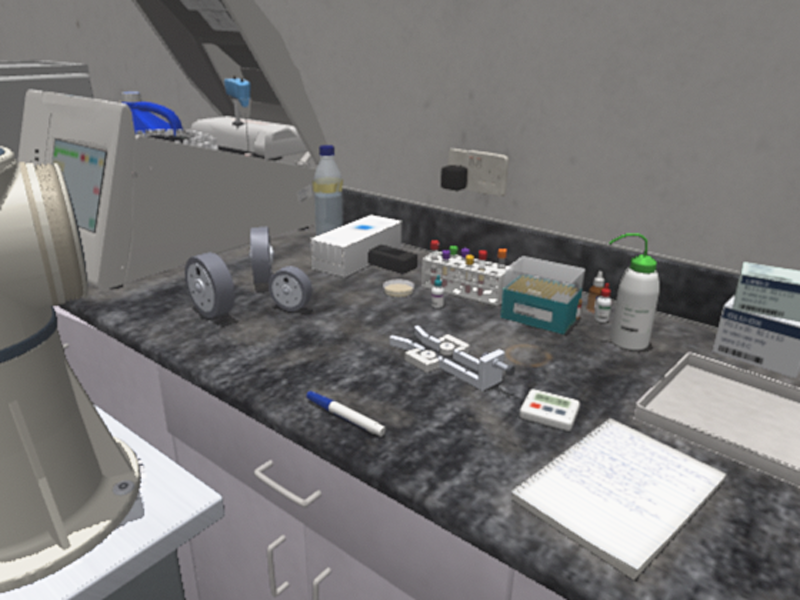

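View pics/top0.png

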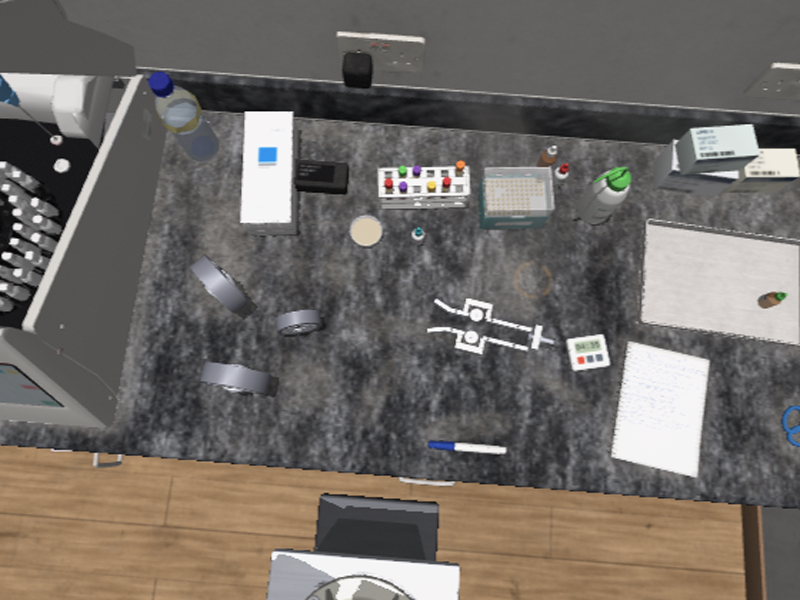

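```bash
cat > h.py <<'E'
import numpy as np,cv2
from rig import sense, grab_frame, job, r
def ray(f,u,v):
    d=f["T"][:3,:3]@np.linalg.inv(f["mtx"])@[u,v,1]; return f["T"][:3,3],d
def onz(f,u,v,z):
    o,d=ray(f,u,v); return o+d*(z-o[2])/d[2]
def proj(f,p):
    R=f["T"][:3,:3]; c=R.T@(np.asarray(p,float)-f["T"][:3,3]); q=f["mtx"]@c; return q[:2]/q[2]
def tri(fa,a,fb,b):
    o1,d1=ray(fa,*a);o2,d2=ray(fb,*b);d1/=np.linalg.norm(d1);d2/=np.linalg.norm(d2)
    s=np.linalg.lstsq(np.c_[d1,-d2],o2-o1,rcond=None)[0]
    p,q=o1+s[0]*d1,o2+s[1]*d2; return (p+q)/2,np.linalg.norm(p-q)
def crop(f,x0,y0,w,h,k,name):
    c=f["color"][y0:y0+h,x0:x0+w,::-1]; cv2.imwrite("pics/"+name,cv2.resize(c,None,fx=k,fy=k,interpolation=cv2.INTER_CUBIC))
E
python3 - <<'E'
from h import *
f=grab_frame("top");g=grab_frame("scene")
crop(f,120,160,130,130,4.5,"w_top.png")
crop(g,120,150,110,80,7,"w_sc.png")
crop(f,290,195,130,70,6,"b_top.png")
crop(g,265,215,100,65,8,"b_sc.png")
E
```

```text
(no output)
```

View pics/w_top.png

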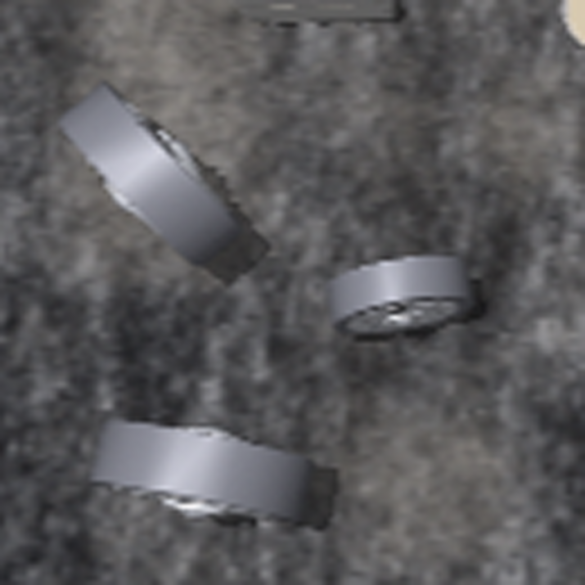

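View pics/w_sc.png

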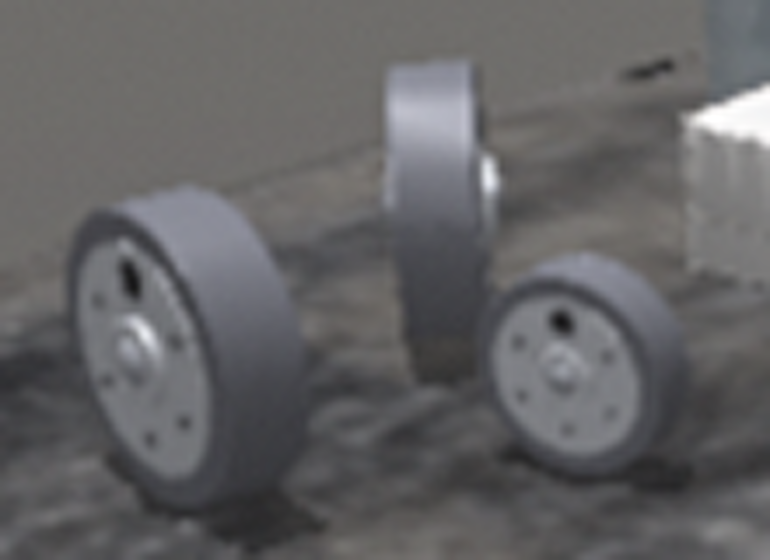

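View pics/b_top.png

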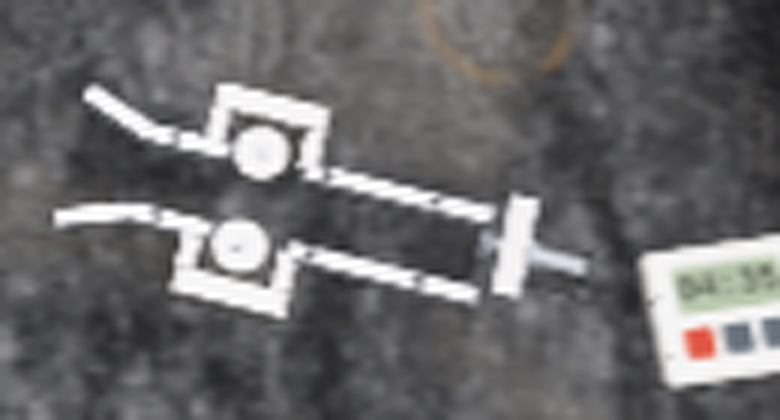

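View pics/b_sc.png

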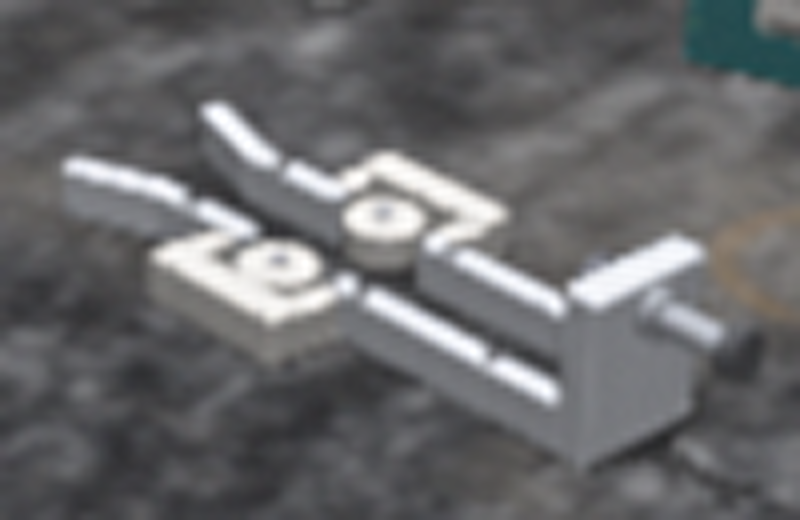

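```bash
python3 - <<'E'
from h import *
f=grab_frame("top");g=grab_frame("scene")
t=lambda x,y:(120+x/4.5-.4,160+y/4.5-.4)
s=lambda x,y:(120+x/7-.4,150+y/7-.4)
bt=lambda x,y:(290+x/6-.4,195+y/6-.4)
bs=lambda x,y:(265+x/8-.4,215+y/8-.4)
print("dome",tri(f,t(400,315),g,s(562,368)))
for a,b in(((333,283),(463,257)),((337,325),(473,300))):
    A=onz(f,*t(*a),40);B=onz(f,*t(*b),40);d=B-A;print("rim",A,B,np.linalg.norm(d),np.degrees(np.arctan2(d[1],d[0])))
rl=onz(f,*bt(261,153),13);rr=onz(f,*bt(240,246),13)
rl2=onz(g,*bs(384,215),13);rr2=onz(g,*bs(281,262),13)
print("roll",rl,rr,rl2,rr2,tri(f,bt(261,153),g,bs(384,215)),tri(f,bt(240,246),g,bs(281,262)))
for a,b in((rl,rr),(rl2,rr2)):
    d=(a-b);print(np.degrees(np.arctan2(d[1],d[0]))-90,np.linalg.norm(d),(a+b)/2)
# cheek ends far
for n,F,q,L in(("top",f,bt,[(90,93),(60,217),(490,215),(472,296)]),("sc",g,bs,[(210,108),(70,162),(562,305),(550,393)])):
    P=[onz(F,*q(*p),16) for p in L]; print(n,np.round(P,1).tolist())
    m0=(P[0]+P[1])/2;m1=(P[2]+P[3])/2;d=m1-m0;print(m0,m1,np.degrees(np.arctan2(d[1],d[0])),np.linalg.norm(d))
# stop top z=50
a=onz(f,*bt(524,197),50);b=onz(f,*bt(510,297),50);d=a-b;print("stop",(a+b)/2,np.linalg.norm(d),np.degrees(np.arctan2(d[1],d[0]))-90)
E
```

```text
dome (array([526.25463584, 152.13178622,  43.21351581]), np.float64(1.2954982516084974))
rim [542.56922519 192.12271626  40.        ] [563.28722543 120.6786736   40.        ] 74.387409992435 -73.82841216679829
rim [518.85300499 186.86628944  40.        ] [539.06717215 112.35089265  40.        ] 77.2085287560827 -74.82235620353642
roll [ 582.64726679 -164.48694044   13.        ] [ 540.88681139 -157.38701116   13.        ] [ 582.98864412 -164.23971687   13.        ] [ 541.29967204 -157.81679305   13.        ] (array([ 582.60643796, -164.47001859,   13.23249273]), np.float64(0.030439874800382443)) (array([ 541.09486988, -157.6137224 ,   12.95181863]), np.float64(0.5831163448428058))
-99.64891455185406 42.3597052756549 [ 561.76703909 -160.9369758    13.        ]
-98.75856171235432 42.1808528030119 [ 562.14415808 -161.02825496   13.        ]
top [[602.9, -88.2, 16.0], [546.9, -78.8, 16.0], [562.4, -264.3, 16.0], [526.5, -257.5, 16.0]]
[574.89132813 -83.52062232  16.        ] [ 544.43755407 -260.89338372   16.        ] -99.74233132262036 179.968132852925
sc [[601.2, -87.7, 16.0], [546.1, -77.6, 16.0], [566.5, -234.0, 16.0], [524.9, -256.0, 16.0]]
[573.66770396 -82.63235543  16.        ] [ 545.66780105 -244.97221318   16.        ] -99.7859277998255 164.73683248991452
stop [ 542.99175555 -268.43499859   50.        ] 43.02856811588072 -96.4408792358307
```

```bash
python3 - <<'E'
from h import *
f=grab_frame("top");g=grab_frame("scene")
k=.7
print("analyzer base sc",[np.round(onz(g,u*k,v*k,0)).tolist() for u,v in((65,305),(100,285),(310,235))])
for z in(0,200,300,400):print(z,[np.round(onz(f,u*k,v*k,z)).tolist() for u,v in((118,425),(60,330),(165,90))])
for p in [(0,0)]:
  for nm,uv in(("screen top L",(28,92)),("screen top R",(130,105)),("boxtop",(135,140))):
    o,d=ray(g,uv[0]*k,uv[1]*k); 
    for y in(330,400,500): t=(y-o[1])/d[1];print(nm,y,np.round(o+d*t).tolist())
# refine small wheel: gray tyre mask
c=f["color"][205:245,185:235].astype(int); 
print("dome sc z40",onz(g,119.6+562/7,149.6+368/7,40),"top",onz(f,119.6+400/4.5,159.6+315/4.5,40))
for n,p in(("petri",(366,231)),("drop",(418,234))):print(n,onz(f,p[0]*k,p[1]*k,13))
E
```

```text
analyzer base sc [[276.0, 485.0, 0.0], [366.0, 530.0, 0.0], [868.0, 446.0, 0.0]]
0 [[336.0, 456.0, 0.0], [496.0, 594.0, 0.0], [1001.0, 486.0, 0.0]]
200 [[339.0, 363.0, 200.0], [469.0, 475.0, 200.0], [878.0, 387.0, 200.0]]
300 [[341.0, 316.0, 300.0], [456.0, 415.0, 300.0], [817.0, 338.0, 300.0]]
400 [[342.0, 270.0, 400.0], [442.0, 355.0, 400.0], [755.0, 288.0, 400.0]]
screen top L 330 [231.0, 330.0, 392.0]
screen top L 400 [258.0, 400.0, 385.0]
screen top L 500 [298.0, 500.0, 376.0]
screen top R 330 [379.0, 330.0, 362.0]
screen top R 400 [418.0, 400.0, 354.0]
screen top R 500 [473.0, 500.0, 342.0]
boxtop 330 [379.0, 330.0, 307.0]
boxtop 400 [417.0, 400.0, 295.0]
boxtop 500 [472.0, 500.0, 277.0]
dome sc z40 [530.75360563 158.38949577  40.        ] top [527.30077   152.3098434  40.       ]
petri [727.46252444  50.70933766  13.        ]
drop [729.33603942 -47.85888292  13.        ]
```

```bash
python3 -m creep '[[0,0,0,-13,-38,0,0],[0,0,0,-13,-38,0,0],[0,0,0,-13,-38,0,0],[0,0,0,-13,-38,0,0],[0,0,0,-13,-38,0,0],[0,0,0,-13,-38,0,0]]' ; python3 - <<'E'
from h import *
f=grab_frame("top");g=grab_frame("scene")
crop(f,190,210,40,40,15,"w2t.png");crop(g,185,180,36,40,15,"w2s.png")
E
```

```text
clock: 0.9
eef_pos: [203.2, 347.6, 401.8]
tcp_rot: [3.138, -0.0, 2.812]
contact_force: [1.3, -1.2, 0.7]
opening: 0.996
```

View pics/w2t.png

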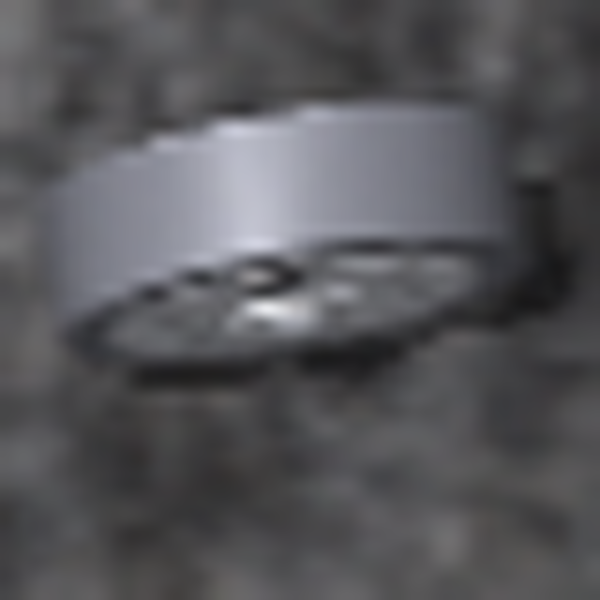

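View pics/w2s.png

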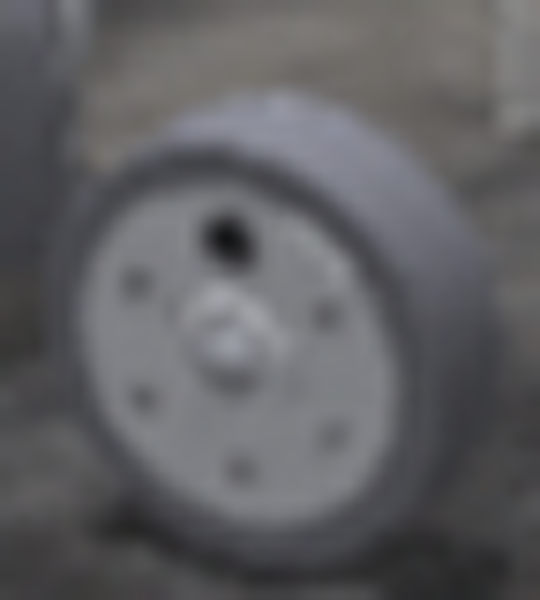

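```bash
python3 - <<'E'
from h import *
f=grab_frame("top");g=grab_frame("scene")
T=lambda x,y:(190+x/15-.5,210+y/15-.5);S=lambda x,y:(185+x/15-.5,180+y/15-.5)
print("face centre sc",onz(g,*S(238,354),40),"tip",onz(g,*S(230,342),40))
print("scene bottom contact front rim z0",onz(g,*S(262,575),0))
for c in((45,195),(70,345),(495,105),(505,265)):print(onz(f,*T(*c),38))
print("topline far/near z80", onz(f,*T(265,125),80),onz(f,*T(265,245),80))
# predicted projections for candidate
for C in((542,155),(545,158),(541,153)):
  for h in(-75,):
    u=np.array([np.cos(np.radians(h)),np.sin(np.radians(h)),0]);a=np.array([-u[1],u[0],0]);c=np.array([*C,40.])
    pt=lambda p:np.round((proj(f,p)-[190,210]+.5)*15);ps=lambda p:np.round((proj(g,p)-[185,180]+.5)*15)
    print(C,"tip",pt(c-18*a),ps(c-18*a),"face",ps(c-11*a),"ends far/near",pt(c+12*a-40*u),pt(c-12*a-40*u),pt(c+12*a+40*u),pt(c-12*a+40*u),"top",pt(c+12*a+[0,0,40]),pt(c-12*a+[0,0,40]),"hole",ps(c-11*a+[0,0,22]))
E
```

```text
face centre sc [527.36514124 152.77016143  40.        ] tip [530.08192553 157.84460377  40.        ]
scene bottom contact front rim z0 [525.08806963 147.54813303   0.        ]
[542.69324219 195.35516841  38.        ]
[517.38644891 187.89909004  38.        ]
[564.25208531 121.01912574  38.        ]
[536.81085785 116.29778167  38.        ]
topline far/near z80 [549.26621495 151.55084605  80.        ] [529.45747383 149.19878211  80.        ]
(542, 155) tip [295. 318.] [236. 362.] face [258. 348.] ends far/near [ 35. 189.] [ 54. 326.] [502. 105.] [524. 241.] top [228.  96.] [249. 238.] hole [250. 231.]
(545, 158) tip [279. 299.] [237. 353.] face [259. 339.] ends far/near [ 20. 170.] [ 39. 307.] [487.  86.] [508. 223.] top [212.  77.] [233. 218.] hole [252. 222.]
(541, 153) tip [306. 325.] [239. 367.] face [261. 353.] ends far/near [ 46. 196.] [ 65. 333.] [513. 112.] [535. 248.] top [240. 103.] [261. 245.] hole [254. 235.]
```

```bash
python3 -m creep '[[0,0,0.12,0,0,0,0],[0,0,0.12,0,0,0,0],[0,0,0.12,0,0,0,0],[0,0,0.12,0,0,0,0],[0,0,0.12,0,0,0,0],[0,0,0.12,0,0,0,0],[0,0,0.12,0,0,0,0],[0,0,0.12,0,0,0,0],[0,0,0,0,0,0,0]]' ; cat >> h.py <<'E'
def go(p,yaw_deg=None):
    s=sense();R=rot(s);d=R.T@(np.array(p)-s["eef_pos"]);y=np.degrees(s["tcp_rot"][2])
    print("pos",np.round(s["eef_pos"],1),"rpy",np.round(np.degrees(s["tcp_rot"]),2),"tool d",np.round(d,1), "wz",None if yaw_deg is None else round(-np.radians(yaw_deg-y),3),"F",np.round(s["contact_force"],2),"op",round(s["opening"],3),"t",round(s["clock"],2))
def rot(s):
    from scipy.spatial.transform import Rotation as Q
    return Q.from_euler("xyz",s["tcp_rot"]).as_matrix()
E
python3 -c "
from h import *
go((540.5,154,320),105.5)"
```

```text
clock: 1.85
eef_pos: [206.3, 361.2, 405.4]
tcp_rot: [3.132, -0.013, 1.812]
contact_force: [1.0, 0.4, -0.4]
opening: 1.002
pos [206.3 361.2 405.4] rpy [179.48  -0.77 103.8 ] tool d [-282.1  274.4   84.1] wz -0.03 F [ 0.96  0.42 -0.42] op 1.002 t 1.85
```

```bash
python3 -m creep '[[0,0,-0.03,-28,27,8,0],[0,0,0,-28,27,8,0],[0,0,0,-28,27,8,0],[0,0,0,-28,27,8,0],[0,0,0,-28,27,8,0],[0,0,0,-28,27,8,0],[0,0,0,-28,27,8,0],[0,0,0,-28,27,8,0],[0,0,0,-28,27,8,0],[0,0,0,-28,27,8,0]]' ; cat >> h.py <<'E'
def w(yaw_deg):
    from scipy.spatial.transform import Rotation as Q
    s=sense();print("w",np.round((Q.from_matrix(rot(s)).inv()*Q.from_euler("xyz",[180,0,yaw_deg],degrees=True)).as_rotvec(),3))
E
python3 -c "
from h import *
go((540.5,154,320),105.5);w(105.5)"
```

```text
clock: 2.68
eef_pos: [560.9, 180.2, 323.3]
tcp_rot: [3.12, -0.021, 1.908]
contact_force: [0.0, 0.8, 0.3]
opening: 1.001
pos [560.9 180.2 323.3] rpy [178.78  -1.23 109.3 ] tool d [-18.  -28.    2.3] wz 0.066 F [0.04 0.84 0.32] op 1.001 t 2.68
w [ 0.021 -0.022  0.066]
```

```bash
python3 -m creep '[[0.02,-0.02,0.066,-18,-28,2,0],[0,0,0,0,0,0,0],[0,0,0,0,0,0,0]]' ; python3 -c "
from h import *
go((540.5,154,240),105.5);w(105.5)"
```

```text
clock: 2.93
eef_pos: [549.9, 151.1, 314.8]
tcp_rot: [-3.141, -0.0, 1.848]
contact_force: [0.8, 0.7, 0.5]
opening: 1.0
pos [549.9 151.1 314.8] rpy [-1.7996e+02 -3.0000e-02  1.0587e+02] tool d [ 5.3 -8.2 74.8] wz 0.006 F [0.8  0.67 0.5 ] op 1.0 t 2.93
w [-0.001 -0.     0.006]
```

```bash
python3 -m creep '[[0,0,0,5,-8,15,0],[0,0,0,0,0,20,0],[0,0,0,0,0,20,0],[0,0,0,0,0,0,0],[0,0,0,0,0,0,0]]' ; python3 - <<'E'
from h import *
go((540.5,154,195),105.5);w(105.5)
f=grab_frame("top");g=grab_frame("scene")
crop(f,170,190,80,80,7,"g1t.png");crop(g,160,120,90,110,5,"g1s.png")
E
```

```text
clock: 3.35
eef_pos: [543.4, 157.7, 259.0]
tcp_rot: [3.138, -0.001, 1.866]
contact_force: [0.6, 0.7, 0.9]
opening: 0.998
pos [543.4 157.7 259. ] rpy [ 1.7978e+02 -8.0000e-02  1.0690e+02] tool d [-2.8 -4.1 64. ] wz 0.024 F [0.59 0.69 0.9 ] op 0.998 t 3.35
w [ 0.004 -0.001  0.024]
```

View pics/g1t.png

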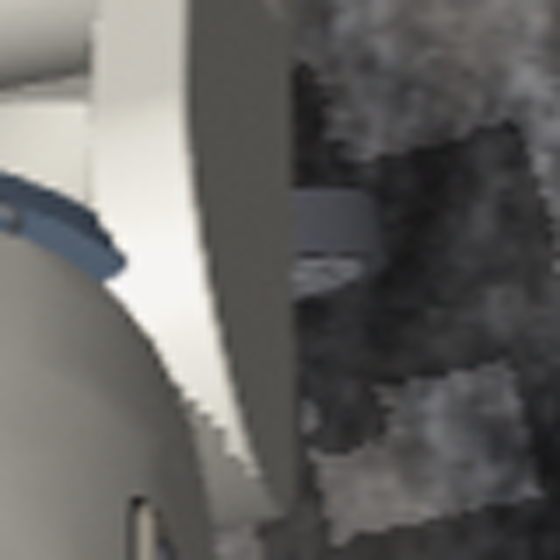

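View pics/g1s.png

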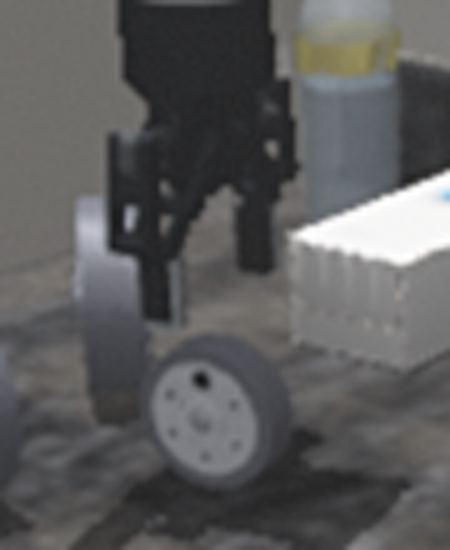

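```bash
python3 -m creep '[[0,0,0.024,-3,-4,10,0],[0,0,0,0,0,12,0],[0,0,0,0,0,12,0],[0,0,0,0,0,0,0],[0,0,0,0,0,0,0]]' ; python3 - <<'E'
from h import *
go((540.5,154,195),105.5);w(105.5)
g=grab_frame("scene")
crop(g,160,120,90,110,5,"g2s.png")
E
```

```text
clock: 3.87
eef_pos: [541.6, 154.1, 225.6]
tcp_rot: [3.131, -0.002, 1.84]
contact_force: [-0.1, -0.5, -0.2]
opening: 1.0
pos [541.6 154.1 225.6] rpy [ 1.7941e+02 -9.0000e-02  1.0545e+02] tool d [ 0.2 -1.4 30.6] wz -0.001 F [-0.12 -0.47 -0.18] op 1.0 t 3.87
w [ 0.01  -0.002 -0.001]
```

View pics/g2s.png

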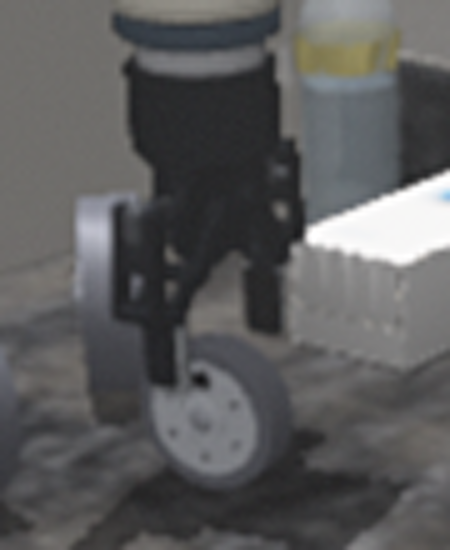

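```bash
python3 -m creep '[[0.01,0,0,0,-1,10,0],[0,0,0,0,0,10,0],[0,0,0,0,0,8,0],[0,0,0,0,0,0,0],[0,0,0,0,0,0,0]]' ; python3 - <<'E'
from h import *
go((540.5,154,195),105.5);w(105.5)
g=grab_frame("scene")
crop(g,170,150,70,70,8,"g3s.png")
R=rot(sense());p=sense()["eef_pos"]
for q in((0,-50,160),(0,-42,160),(-11,-42,160),(11,-42,160),(0,-18,155)):print(q,np.round((proj(g,p+R@np.array(q,float))-[170,150])*8))
E
```

```text
clock: 4.33
eef_pos: [540.7, 153.8, 194.6]
tcp_rot: [-3.141, -0.002, 1.84]
contact_force: [0.6, 0.3, -0.9]
opening: 1.0
pos [540.7 153.8 194.6] rpy [-1.7995e+02 -9.0000e-02  1.0545e+02] tool d [ 0.3 -0.2 -0.4] wz -0.001 F [ 0.6   0.29 -0.92] op 1.0 t 4.33
w [-0.001 -0.002 -0.001]
(0, -50, 160) [186. 483.]
(0, -42, 160) [200. 474.]
(-11, -42, 160) [230. 480.]
(11, -42, 160) [171. 468.]
(0, -18, 155) [241. 433.]
```

View pics/g3s.png

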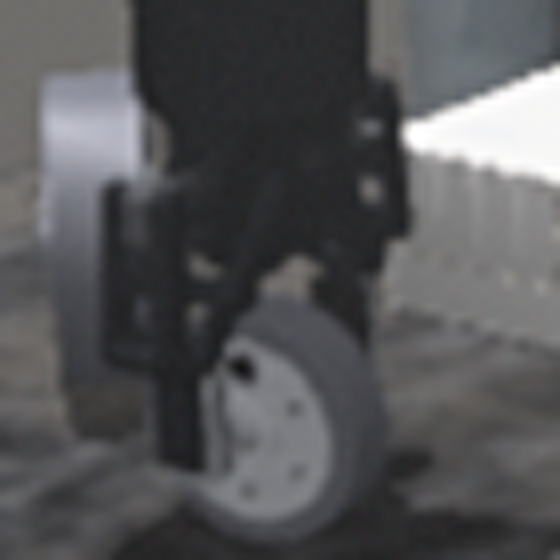

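```bash
python3 -m creep '[[0,0,0,0,0,0,0.45],[0,0,0,0,0,0,0.45],[0,0,0,0,0,0,0.5],[0,0,0,0,0,0,0.5],[0,0,0,0,0,0,0.5],[0,0,0,0,0,0,0.5]]' 5; python3 - <<'E'
from h import *
go((540.5,154,195),105.5)
g=grab_frame("scene")
crop(g,170,150,70,70,8,"g4s.png")
E
```

```text
clock: 4.88
eef_pos: [540.9, 153.8, 195.7]
tcp_rot: [3.142, -0.002, 1.841]
contact_force: [-0.1, 0.0, -1.3]
opening: 0.502
pos [540.9 153.8 195.7] rpy [ 1.8000e+02 -9.0000e-02  1.0545e+02] tool d [ 0.3 -0.3  0.7] wz -0.001 F [-0.09  0.02 -1.31] op 0.502 t 4.88
```

View pics/g4s.png

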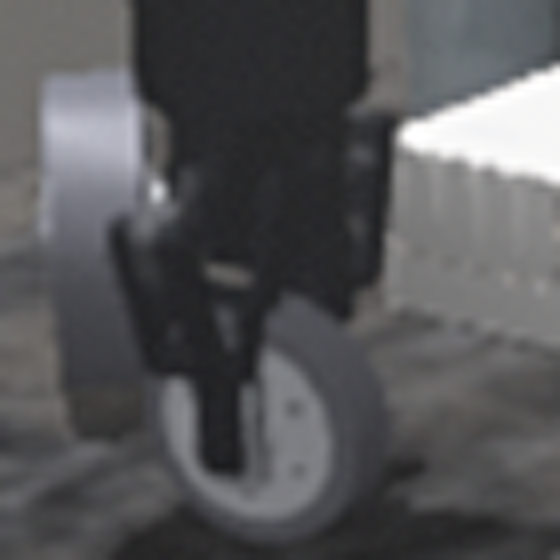

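```bash
python3 -m creep '[[0,0,0,0,0,0,0.53],[0,0,0,0,0,0,0.55],[0,0,0,0,0,0,0.56],[0,0,0,0,0,0,0.56]]' 5;python3 -m creep '[[0,0,0,0,0,0,0.57],[0,0,0,0,0,0,0.58],[0,0,0,0,0,0,0.58]]' 5;python3 -m creep '[[0,0,0,0,0,0,0.6],[0,0,0,0,0,0,0.6],[0,0,0,0,0,0,0.6]]' 5
```

```text
clock: 5.27
eef_pos: [540.4, 153.7, 195.7]
tcp_rot: [-3.14, -0.002, 1.84]
contact_force: [0.0, -0.2, 0.5]
opening: 0.439
clock: 5.52
eef_pos: [540.3, 153.7, 195.8]
tcp_rot: [-3.14, -0.002, 1.841]
contact_force: [-1.1, -0.4, 1.2]
opening: 0.422
clock: 5.77
eef_pos: [540.2, 153.6, 195.9]
tcp_rot: [-3.14, -0.002, 1.841]
contact_force: [-1.3, -0.9, 1.3]
opening: 0.396
```

```bash
python3 -m creep '[[0,0,0,0,0,0,0.62],[0,0,0,0,0,0,0.62],[0,0,0,0,0,0,0.62]]' 5; python3 - <<'E'
from h import *
print(sense()["wrist_torque"])
g=grab_frame("scene")
crop(g,170,150,70,70,8,"g5s.png")
E
```

```text
clock: 6.02
eef_pos: [540.2, 153.6, 195.9]
tcp_rot: [-3.14, -0.002, 1.84]
contact_force: [-2.2, -0.7, 1.0]
opening: 0.402
[-0.06003636  0.29745991 -0.00387227]
```

View pics/g5s.png

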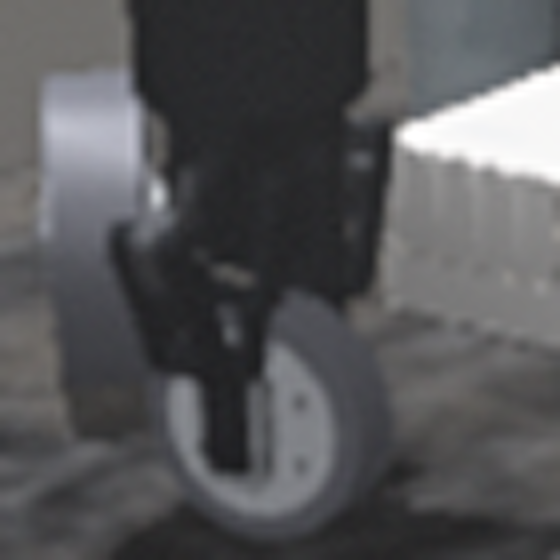

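```bash
python3 -m creep '[[0,0,0,-2,-1,0,0.62],[0,0,0,-4,0,0,0.62],[0,0,0,-5,0,0,0.62],[0,0,0,-5,0,0,0.62]]' 5; python3 - <<'E'
from h import *
go((540.5,154,195),105.5);w(105.5)
g=grab_frame("scene")
crop(g,170,150,70,70,8,"g6s.png")
E
```

```text
clock: 6.4
eef_pos: [544.1, 138.0, 195.9]
tcp_rot: [3.141, -0.002, 1.841]
contact_force: [-0.3, 0.8, 0.8]
opening: 0.397
pos [544.1 138.  195.9] rpy [ 1.7999e+02 -1.4000e-01  1.0550e+02] tool d [16.4  0.8  0.9] wz 0.0 F [-0.27  0.75  0.79] op 0.397 t 6.4
w [ 0.    -0.002  0.   ]
```

View pics/g6s.png

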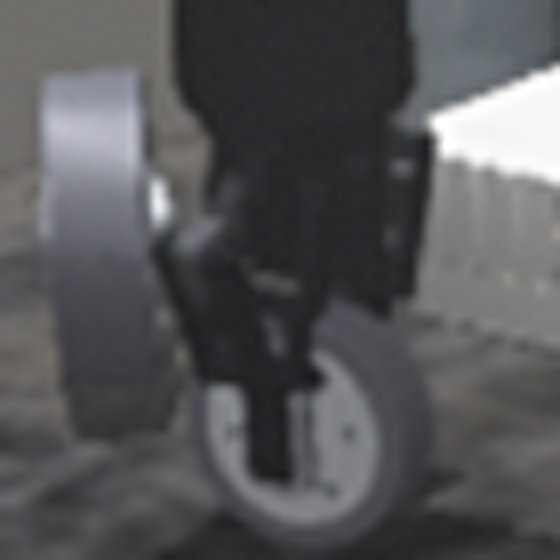

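```bash
python3 -m creep '[[0,0,0,-8,0,0,0.62],[0,0,0,-10,0,0,0.62],[0,0,0,-10,0,0,0.62],[0,0,0,-10,0,0,0.62],[0,0,0,-10,0,0,0.62],[0,0,0,-10,0,0,0.62],[0,0,0,-10,0,0,0.62],[0,0,0,-10,0,0,0.62],[0,0,0,-6,0,0,0.62]]' 5; cat >> h.py <<'E'
BO=np.array([554.9,-202.4]);BH=-99.6
def bay():
    s=sense();p=s["eef_pos"][:2]-BO;c,q=np.cos(np.radians(BH)),np.sin(np.radians(BH))
    u=np.array([c,q]);v=np.array([-q,c]);h=np.degrees(s["tcp_rot"][2])-180-BH;h=(h+180)%360-180
    F=s["contact_force"];print("bay x %.1f y %.1f head %.2f deg z %.1f | F bx %.2f by %.2f z %.2f op %.3f t %.2f"%(p@u,p@v,h,s["eef_pos"][2],F[:2]@u,F[:2]@v,F[2],s["opening"],s["clock"]))
    w(BH+180)
E
python3 - <<'E'
from h import *
bay();w(105.5)
go((544.1+.267*99,138-.964*99,195.9))
g=grab_frame("scene")
crop(g,190,150,90,90,6,"g7s.png")
E
```

```text
clock: 7.2
eef_pos: [569.3, 47.4, 195.7]
tcp_rot: [3.14, -0.003, 1.839]
contact_force: [-1.0, 3.5, 0.1]
opening: 0.391
bay x -248.7 y -27.5 head 24.98 deg z 195.7 | F bx -3.29 by -1.54 z 0.08 op 0.391 t 7.20
w [ 0.001 -0.003  0.436]
w [ 0.001 -0.003 -0.002]
pos [569.3  47.4 195.7] rpy [ 1.7992e+02 -1.6000e-01  1.0538e+02] tool d [-5.  -0.1 -0.2] wz None F [-0.97  3.5   0.08] op 0.391 t 7.2
```

View pics/g7s.png

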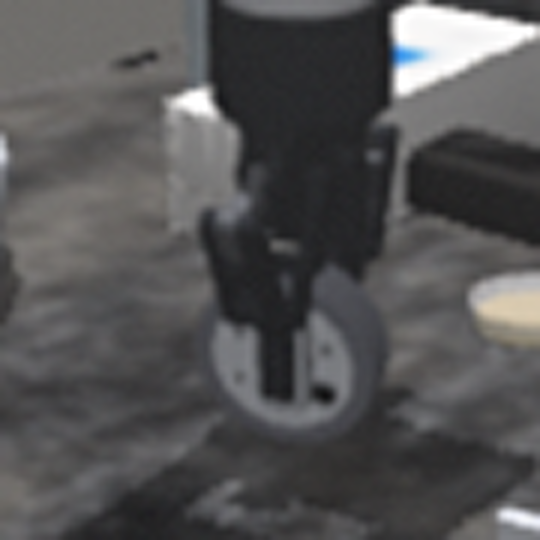

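```bash
python3 -m creep '[[0,0,0,-5,0,0,0.62],[0,0,0.036,-9,-0.2,0,0.62],[0,0,0.036,-10,-0.2,0,0.62],[0,0,0.036,-10,-0.2,0,0.62],[0,0,0.036,-10,-0.2,0,0.62],[0,0,0.036,-10,-0.2,0,0.62],[0,0,0.036,-8,-0.2,0,0.62]]' 5; 
python3 - <<'E'
from h import *
bay()
g=grab_frame("scene")
crop(g,210,150,90,90,6,"g8s.png")
E
```

```text
clock: 7.83
eef_pos: [579.9, -19.0, 195.1]
tcp_rot: [-3.141, -0.003, 1.604]
contact_force: [-0.1, 3.3, -0.3]
opening: 0.394
bay x -185.0 y -5.9 head 11.48 deg z 195.1 | F bx -3.25 by -0.66 z -0.26 op 0.394 t 7.83
w [-0.001 -0.003  0.2  ]
```

View pics/g8s.png

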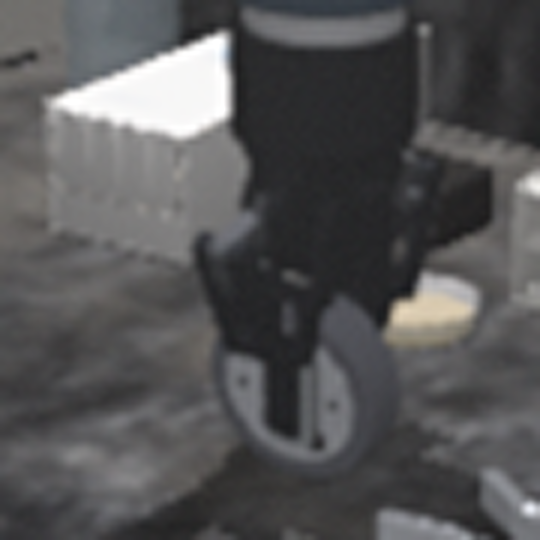

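```bash
python3 -m creep '[[0,0,0.04,-9,0,0,0.62],[0,0,0.04,-10,0,0,0.62],[0,0,0.04,-10,0,0,0.62],[0,0,0.04,-9,0,0,0.62],[0,0,0.04,-8,0,0,0.62],[0,0,0,-1,0,0,0.62]]' 5; 
python3 - <<'E'
from h import *
bay()
g=grab_frame("scene");f=grab_frame("top")
crop(g,230,150,120,120,5,"g9s.png")
crop(f,250,180,120,100,6,"g9t.png")
E
```

```text
clock: 8.38
eef_pos: [577.1, -72.1, 195.0]
tcp_rot: [-3.141, -0.002, 1.381]
contact_force: [0.1, 2.8, -1.6]
opening: 0.392
bay x -132.2 y 0.2 head -1.29 deg z 195.0 | F bx -2.75 by -0.37 z -1.64 op 0.392 t 8.38
w [-0.    -0.002 -0.022]
```

View pics/g9s.png

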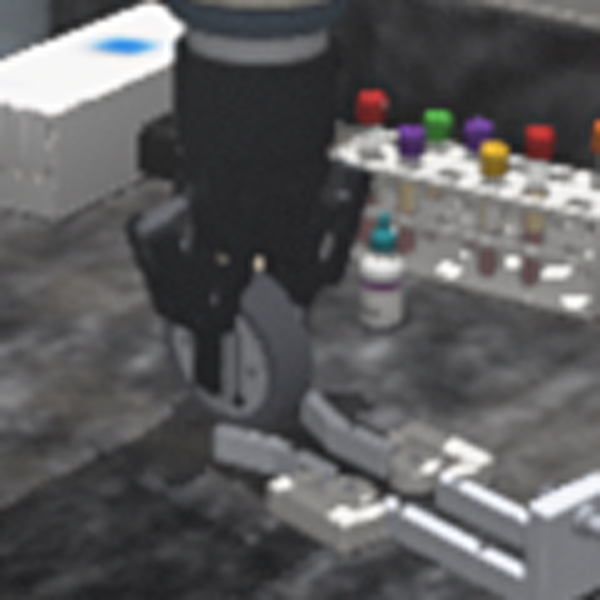

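View pics/g9t.png

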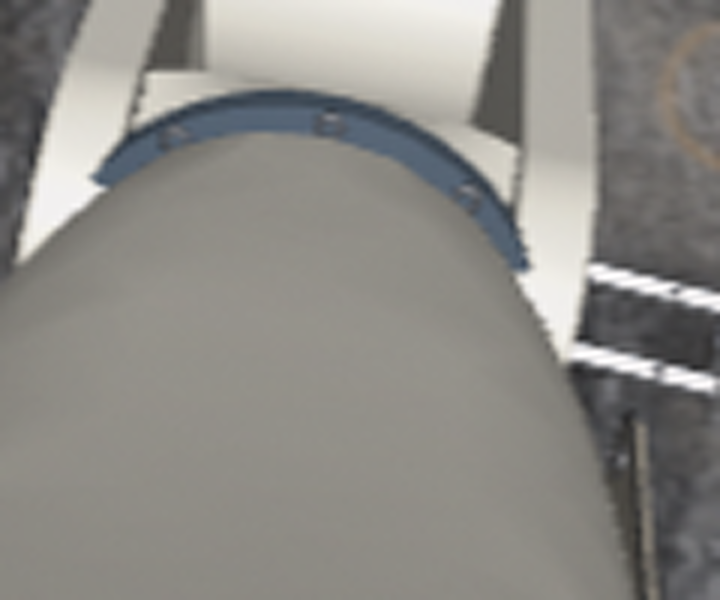

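```bash
python3 -m creep '[[0,0,-0.02,-5,0,0,0.62],[0,0,0,-6,0,0,0.62],[0,0,0,-6,0,0,0.62],[0,0,0,-6,0,0,0.62],[0,0,0,-5,0,0,0.62]]' 5; 
python3 - <<'E'
from h import *
bay()
g=grab_frame("scene")
crop(g,230,150,120,120,5,"g10s.png")
E
```

```text
clock: 8.9
eef_pos: [570.5, -97.0, 194.5]
tcp_rot: [-3.134, -0.006, 1.407]
contact_force: [-3.6, 7.9, 4.3]
opening: 0.387
bay x -106.5 y -2.2 head 0.24 deg z 194.5 | F bx -7.19 by -4.90 z 4.29 op 0.387 t 8.90
w [-0.007 -0.006  0.004]
```

View pics/g10s.png

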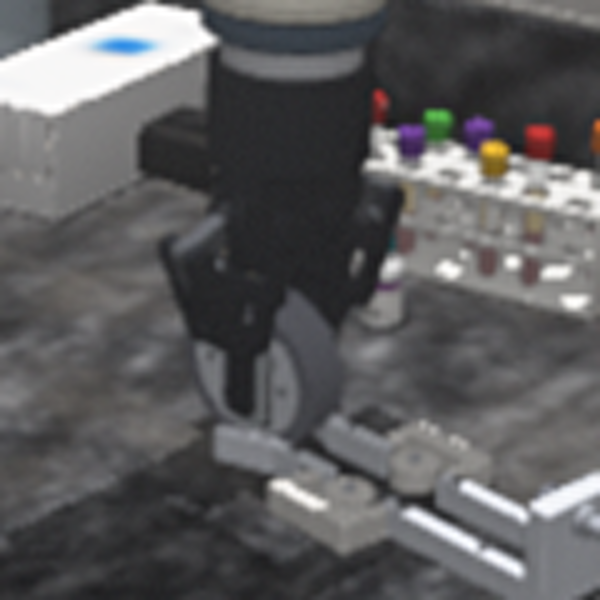

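```bash
python3 -m creep '[[-0.007,-0.006,0,0,0,0,0.62],[0,0,0,0,0,0,0.62],[0,0,0,0,0,0,0.62]]' 5; 
python3 - <<'E'
from h import *
bay();print(sense()["wrist_torque"])
g=grab_frame("scene")
crop(g,258,195,60,60,10,"g11s.png")
c,q=np.cos(np.radians(BH)),np.sin(np.radians(BH))
u=np.array([c,q,0]);v=np.array([-q,c,0]);z=np.array([0,0,1.])
img=cv2.imread("pics/g11s.png")
P=np.array([*sense()["eef_pos"][:2],40.])
for off,col in((-12,(0,0,255)),(12,(0,255,0))):
  for t in np.linspace(0,2*np.pi,60):
    a=(proj(g,P+off*v+40*(np.cos(t)*u+np.sin(t)*z))-[258,195]+.5)*10
    cv2.circle(img,tuple(int(k) for k in a),1,col,-1)
cv2.imwrite("pics/g11o.png",img)
E
```

```text
clock: 9.2
eef_pos: [569.0, -98.0, 194.3]
tcp_rot: [-3.139, 0.002, 1.407]
contact_force: [-0.9, 0.5, -0.4]
opening: 0.38
bay x -105.3 y -3.5 head 0.21 deg z 194.3 | F bx -0.37 by -0.96 z -0.40 op 0.380 t 9.20
w [-0.003  0.002  0.004]
[ 0.2189939   0.2078376  -0.04415164]
```

View pics/g11o.png

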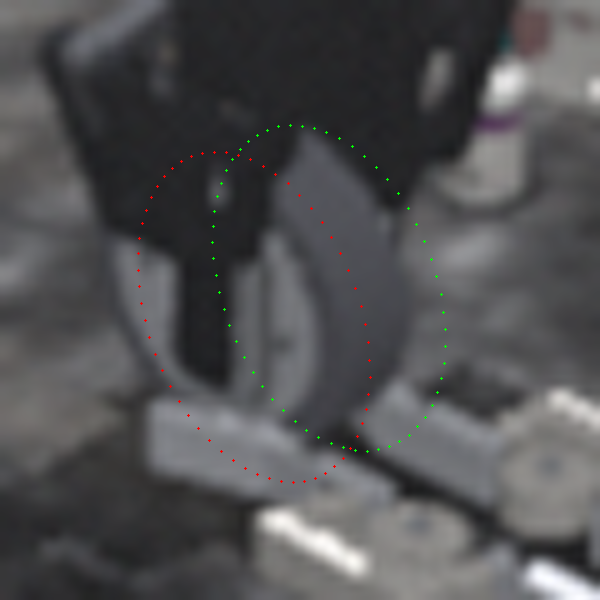

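```bash
python3 - <<'E'
from h import *
g=grab_frame("scene")
c,q=np.cos(np.radians(BH)),np.sin(np.radians(BH))
u=np.array([c,q,0]);v=np.array([-q,c,0]);z=np.array([0,0,1.])
P0=np.array([*sense()["eef_pos"][:2],40.])
a=(proj(g,P0)-[258,195]+.5)*10
for n,d in(("u",u),("v",v),("z",z)):print(n,((proj(g,P0+10*d)-[258,195]+.5)*10-a).round())
for k,(lag,lat,yaw) in enumerate([(10,2,0),(10,3,5),(12,3,0)]):
  img=cv2.imread("pics/g11s.png");y=np.radians(yaw)
  uu=np.cos(y)*u+np.sin(y)*v;vv=-np.sin(y)*u+np.cos(y)*v;P=P0-lag*u+lat*v
  for off,col in((-12,(0,0,255)),(12,(0,255,0))):
   for t in np.linspace(0,2*np.pi,60):
    a=(proj(g,P+off*vv+40*(np.cos(t)*uu+np.sin(t)*z))-[258,195]+.5)*10
    cv2.circle(img,tuple(int(k) for k in a),1,col,-1)
  cv2.imwrite(f"pics/g12_{k}.png",img)
cv2.imwrite("pics/g12.png",np.hstack([cv2.resize(cv2.imread(f"pics/g12_{k}.png"),(400,400)) for k in (0,1)]))
E
```

```text
u [29. 14.]
v [ 31. -12.]
z [  1. -39.]
```

View pics/g12.png

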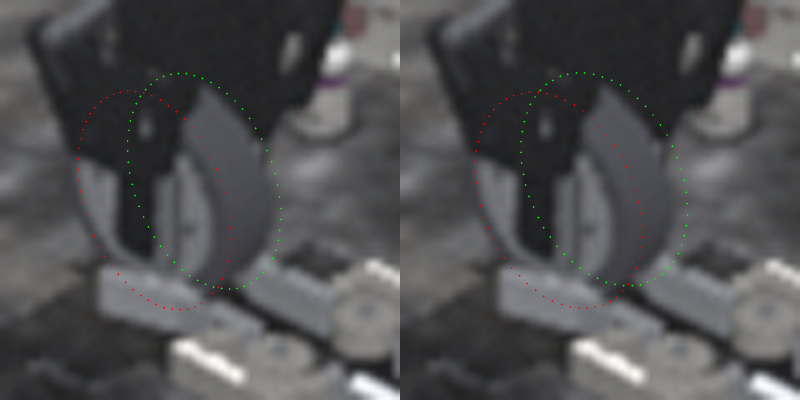

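```bash
python3 -m creep '[[0,0,0,0,0,0,0.58],[0,0,0,0,0,0,0.55],[0,0,0,0,0,0,0.52],[0,0,0,0,0,0,0.5],[0,0,0,0,0,0,0.45],[0,0,0,0,0,0,0.4]]' 5; 
python3 - <<'E'
from h import *
bay()
g=grab_frame("scene")
crop(g,258,195,60,60,10,"g13s.png")
E
```

```text
clock: 9.8
eef_pos: [570.8, -98.5, 194.8]
tcp_rot: [3.14, 0.002, 1.408]
contact_force: [-0.2, -0.1, -0.2]
opening: 0.601
bay x -105.1 y -1.7 head 0.28 deg z 194.8 | F bx 0.12 by -0.20 z -0.19 op 0.601 t 9.80
w [0.001 0.002 0.005]
```

View pics/g13s.png

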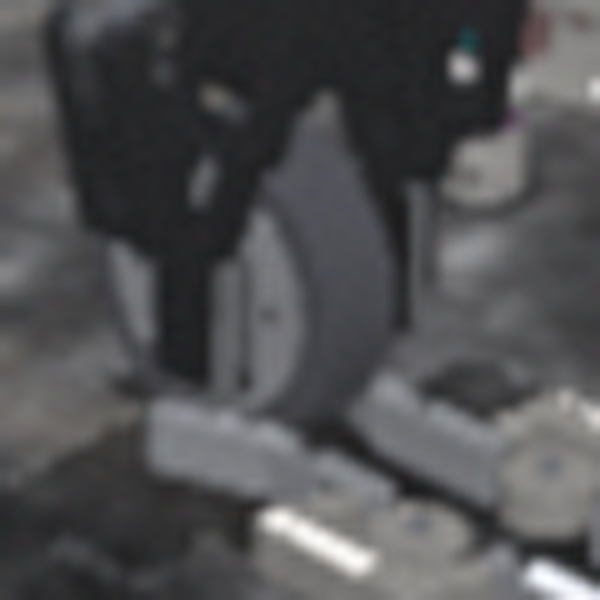

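```bash
python3 - <<'E'
from h import *
g=grab_frame("scene")
c,q=np.cos(np.radians(BH)),np.sin(np.radians(BH))
u0=np.array([c,q,0]);v0=np.array([-q,c,0]);z=np.array([0,0,1.]);O=np.array([*BO,40.])
ims=[]
for bx,by,yaw in((-116,0,0),(-116,0,-5)):
  img=cv2.imread("pics/g13s.png");y=np.radians(yaw)
  u=np.cos(y)*u0+np.sin(y)*v0;v=-np.sin(y)*u0+np.cos(y)*v0;P=O+bx*u0+by*v0
  for off,col,r_ in((-12,(0,0,255),40),(12,(0,255,0),40),(-11,(255,0,0),34)):
   for t in np.linspace(0,2*np.pi,60):
    a=(proj(g,P+off*v+r_*(np.cos(t)*u+np.sin(t)*z))-[258,195]+.5)*10
    cv2.circle(img,tuple(int(k) for k in a),1,col,-1)
  ims.append(cv2.resize(img,(400,400)))
cv2.imwrite("pics/g14.png",np.hstack(ims))
E
```

```text
(no output)
```

View pics/g14.png

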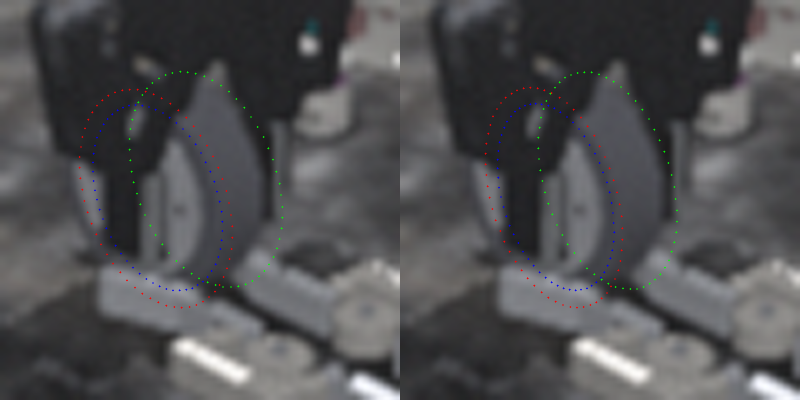

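```bash
python3 -m creep '[[0,0,0,0,0,-10,0.3],[0,0,0,0,0,-25,0.3],[0,0,0,0,0,-35,0.2],[0,0,0,0,0,-35,0],[0,0,0,0,0,-10,0]]' 5; 
python3 - <<'E'
from h import *
bay()
g=grab_frame("scene")
crop(g,258,185,60,60,10,"g15s.png")
c,q=np.cos(np.radians(BH)),np.sin(np.radians(BH))
u0=np.array([c,q,0]);v0=np.array([-q,c,0]);z=np.array([0,0,1.]);O=np.array([*BO,40.])
ims=[]
for bx,by,yaw in((-122.5,0,-3.5),):
  img=cv2.imread("pics/g15s.png");ims.append(cv2.resize(img,(400,400)));y=np.radians(yaw)
  u=np.cos(y)*u0+np.sin(y)*v0;v=-np.sin(y)*u0+np.cos(y)*v0;P=O+bx*u0+by*v0
  for off,col,r_ in((-12,(0,0,255),40),(12,(0,255,0),40),(-11,(255,0,0),34)):
   for t in np.linspace(0,2*np.pi,60):
    a=(proj(g,P+off*v+r_*(np.cos(t)*u+np.sin(t)*z))-[258,185]+.5)*10
    cv2.circle(img,tuple(int(k) for k in a),1,col,-1)
  print((proj(g,P-18*v)-[258,185]+.5)*10*.667)
  ims.append(cv2.resize(img,(400,400)))
cv2.imwrite("pics/g16.png",np.hstack(ims))
E
```

```text
clock: 10.32
eef_pos: [569.1, -97.9, 312.4]
tcp_rot: [-3.134, 0.002, 1.408]
contact_force: [0.5, 0.1, 0.7]
opening: 0.999
bay x -105.4 y -3.4 head 0.29 deg z 312.4 | F bx -0.15 by 0.48 z 0.66 op 0.999 t 10.32
w [-0.008  0.002  0.005]
[127.07665077 263.50349894]
```

View pics/g16.png

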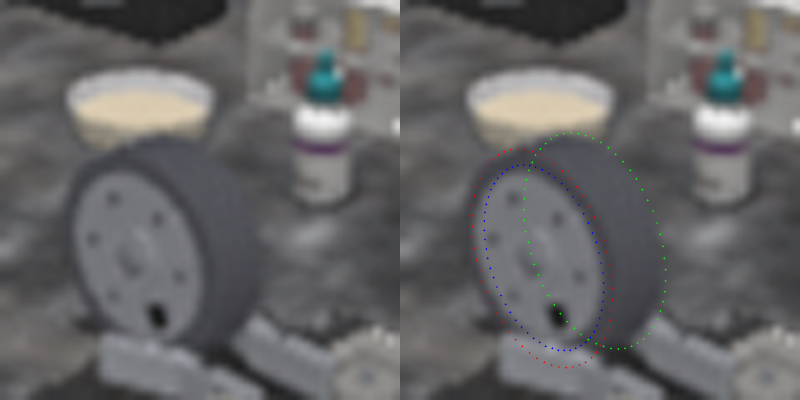

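```bash
python3 - <<'E'
from h import *
g=grab_frame("scene")
z=np.array([0,0,1.]);tt=np.linspace(0,2*np.pi,200)
def circ(C,h,off,rad):
    h=np.radians(h);u=np.array([np.cos(h),np.sin(h),0]);v=np.array([-u[1],u[0],0])
    return np.array([proj(g,C+off*v+rad*(np.cos(t)*u+np.sin(t)*z)) for t in tt])
a=circ(np.array([540.5,154,40]),-74.5,-11,31);print("start r31 w,h",np.ptp(a,axis=0),"obs 21.3 23.2")
for bx,by,yaw in((-122,0,-3),(-122,0,0),(-122,0,4),(-122,0,8),(-119,-2,6),(-119,-4,6)):
    h=np.radians(BH);u=np.array([np.cos(h),np.sin(h),0]);v=np.array([-u[1],u[0],0]);C=np.array([*BO,40.])+bx*u+by*v
    f=lambda a:np.round(((np.r_[a.min(0),a.max(0)]-[258,185,258,185]+.5)*10*.667))
    A=circ(C,BH+yaw,-11,31);W=np.vstack([circ(C,BH+yaw,-12,40),circ(C,BH+yaw,12,40)])
    hh=np.radians(BH+yaw);n=np.array([-np.sin(hh),np.cos(hh),0])
    print(bx,by,yaw,"alu",f(A),"tyre",f(W),"tip",((proj(g,C-18*n)-[258,185]+.5)*6.67).round())
print("obs alu 73 170 203 338; tyre 66 134 262 -")
E
```

```text
start r31 w,h [20.3944715  22.21288512] obs 21.3 23.2
-122 0 -3 alu [ 90. 174. 200. 343.] tyre [ 72. 134. 267. 368.] tip [128. 264.]
-122 0 0 alu [ 87. 175. 205. 343.] tyre [ 69. 134. 270. 368.] tip [130. 265.]
-122 0 4 alu [ 84. 176. 211. 343.] tyre [ 65. 134. 274. 368.] tip [132. 266.]
-122 0 8 alu [ 82. 177. 216. 343.] tyre [ 61. 134. 277. 368.] tip [135. 267.]
-119 -2 6 alu [ 84. 181. 215. 348.] tyre [ 64. 137. 278. 373.] tip [135. 271.]
-119 -4 6 alu [ 80. 182. 211. 350.] tyre [ 60. 139. 274. 375.] tip [131. 273.]
obs alu 73 170 203 338; tyre 66 134 262 -
```

```bash
python3 -m creep '[[-0.008,0.002,-0.01,18,2.4,0,0],[0,0,0,0,0,0,0],[0,0,0,0,0,0,0]]' 5; python3 -c "
from h import *
bay()"
```

```text
clock: 10.67
eef_pos: [573.1, -80.3, 309.5]
tcp_rot: [-3.141, 0.0, 1.418]
contact_force: [0.3, -1.0, -0.7]
opening: 0.999
bay x -123.4 y -2.4 head 0.85 deg z 309.5 | F bx 0.98 by 0.49 z -0.67 op 0.999 t 10.67
w [-0.001  0.     0.015]
```

```bash
python3 -m creep '[[0,0,0,0,1.4,25,0],[0,0,0,0,0,30,0],[0,0,0,0,0,25,0],[0,0,0,0,0,20,0],[0,0,0,0,0,10,0],[0,0,0,0,0,4,0.2],[0,0,0,0,0,0,0.4],[0,0,0,0,0,0,0.5],[0,0,0,0,0,0,0.5]]' 10; python3 - <<'E'
from h import *
bay()
g=grab_frame("scene")
crop(g,258,185,60,60,10,"g17s.png")
E
```

```text
clock: 11.42
eef_pos: [572.6, -82.6, 187.8]
tcp_rot: [-3.136, 0.002, 1.418]
contact_force: [-0.2, 1.0, -0.0]
opening: 0.503
bay x -121.1 y -2.5 head 0.85 deg z 187.8 | F bx -0.92 by -0.33 z -0.03 op 0.503 t 11.42
w [-0.006  0.002  0.015]
```

View pics/g17s.png

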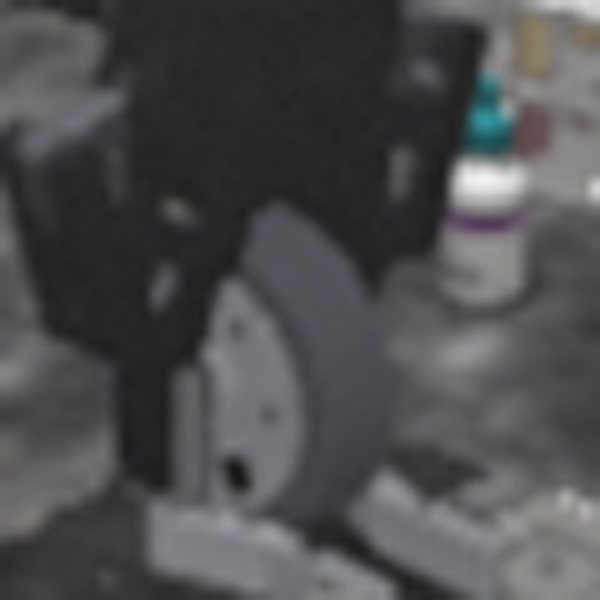

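```bash
python3 -m creep '[[-0.006,0.002,0,2,1.2,-7,0.5],[0,0,0,0,0,0,0.54],[0,0,0,0,0,0,0.57],[0,0,0,0,0,0,0.6],[0,0,0,0,0,0,0.62],[0,0,0,0,0,0,0.62]]' 10; python3 -c "
from h import *
bay();print(sense()['wrist_torque'])"; python3 -m creep '[[0,0,0,0,0,0,0.7],[0,0,0,0,0,0,0.7],[0,0,0,0,0,0,0.7]]' 10;python3 -c "
from h import *
bay();print(sense()['wrist_torque'])"
```

```text
clock: 11.97
eef_pos: [574.4, -80.5, 198.7]
tcp_rot: [3.138, -0.001, 1.418]
contact_force: [0.6, 0.1, -4.2]
opening: 0.403
bay x -123.5 y -1.1 head 0.86 deg z 198.7 | F bx -0.17 by 0.58 z -4.18 op 0.403 t 11.97
w [ 0.004 -0.001  0.015]
[-0.00872529 -0.09796197 -0.00894197]
clock: 12.22
eef_pos: [574.4, -80.5, 198.6]
tcp_rot: [3.138, -0.001, 1.418]
contact_force: [-0.2, 0.1, 0.0]
opening: 0.397
bay x -123.5 y -1.1 head 0.86 deg z 198.6 | F bx -0.08 by -0.23 z 0.04 op 0.397 t 12.22
w [ 0.004 -0.001  0.015]
[ 0.0080316   0.00623208 -0.00418251]
```

```bash
python3 -m creep '[[0,0,0.007,-3,0.2,0,0.7],[0,0,0.007,-5,0.2,0,0.7],[0,0,0,-5,0.2,0,0.7],[0,0,0,-4,0,0,0.7],[0,0,0,0,0,0,0.7]]' 10; python3 - <<'E'
from h import *
bay();print(sense()["wrist_torque"])
g=grab_frame("scene")
crop(g,258,185,60,60,10,"g18s.png")
E
```

```text
clock: 12.63
eef_pos: [571.8, -98.4, 198.5]
tcp_rot: [3.139, -0.002, 1.402]
contact_force: [-0.3, 2.4, -0.2]
opening: 0.397
bay x -105.4 y -0.7 head -0.04 deg z 198.5 | F bx -2.27 by -0.71 z -0.15 op 0.397 t 12.63
w [ 0.002 -0.002 -0.001]
[ 0.36006073  0.00228949 -0.00783517]
```

View pics/g18s.png

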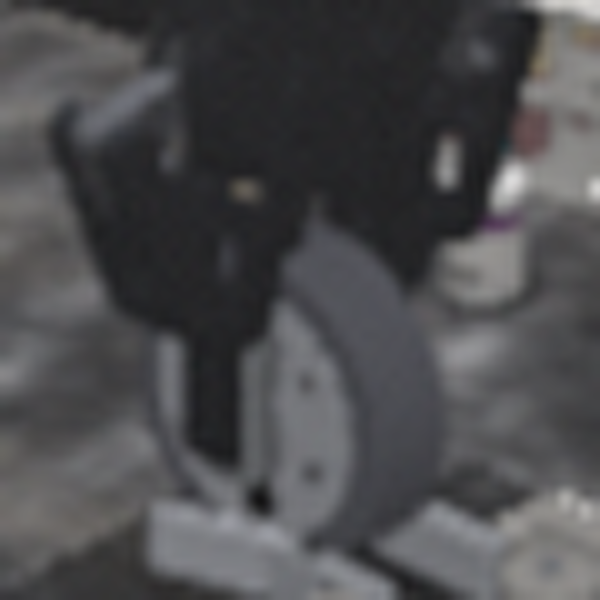

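```bash
python3 -m creep '[[0,0,0,-4,0.2,0,0.7],[0,0,0,-5,0.2,0,0.7],[0,0,0,-5,0,0,0.7],[0,0,0,-5,0,0,0.7],[0,0,0,-3,0,0,0.7]]' 10; python3 - <<'E'
from h import *
bay();print(sense()["wrist_torque"])
g=grab_frame("scene")
crop(g,262,185,70,70,8,"g19s.png")
E
```

```text
clock: 13.1
eef_pos: [568.3, -121.6, 198.4]
tcp_rot: [3.139, -0.002, 1.403]
contact_force: [0.1, 1.0, -1.0]
opening: 0.396
bay x -81.9 y -0.3 head -0.03 deg z 198.4 | F bx -0.99 by -0.03 z -1.05 op 0.396 t 13.10
w [ 0.002 -0.002 -0.   ]
[ 0.34718233 -0.06308854 -0.00763801]
```

View pics/g19s.png

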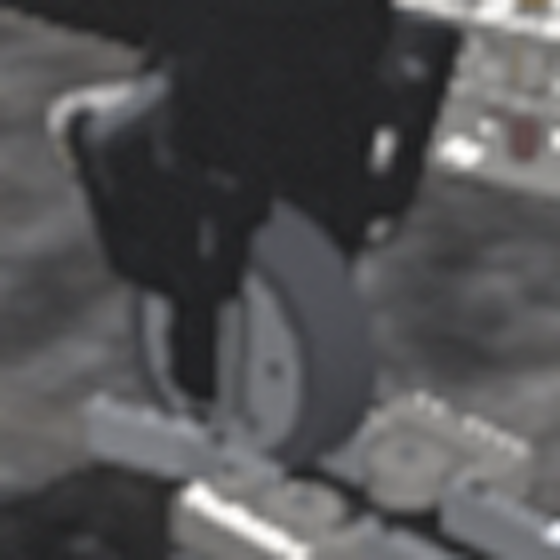

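```bash
python3 -m creep '[[0,0,0,-4,0.1,0,0.7],[0,0,0,-4,0,0,0.7],[0,0,0,-4,0,0,0.7],[0,0,0,-4,0,0,0.7]]' 11; python3 -c "
from h import *
bay()";python3 -m creep '[[0,0,0,-4,0,0,0.7],[0,0,0,-4,0,0,0.7],[0,0,0,-4,0,0,0.7]]' 11;  python3 - <<'E'
from h import *
bay();print(sense()["wrist_torque"])
g=grab_frame("scene")
crop(g,262,185,70,70,8,"g20s.png")
E
```

```text
clock: 13.48
eef_pos: [565.0, -137.6, 198.3]
tcp_rot: [3.142, -0.005, 1.401]
contact_force: [1.2, 11.4, 0.8]
opening: 0.398
bay x -65.6 y -0.8 head -0.11 deg z 198.3 | F bx -11.48 by -0.69 z 0.78 op 0.398 t 13.48
w [ 0.    -0.005 -0.002]
clock: 13.73
eef_pos: [562.6, -149.1, 198.0]
tcp_rot: [-3.14, -0.007, 1.401]
contact_force: [1.2, 3.9, -1.2]
opening: 0.396
bay x -53.9 y -1.3 head -0.13 deg z 198.0 | F bx -4.04 by 0.51 z -1.24 op 0.396 t 13.73
w [-0.001 -0.007 -0.002]
[ 0.69176211 -0.08339368 -0.05640154]
```

View pics/g20s.png

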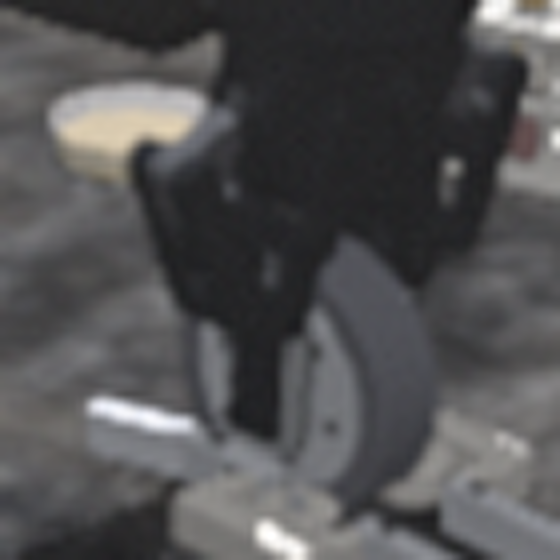

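```bash
python3 -m creep '[[0,0.004,0,-4,0.3,0,0.7],[0,0,0,-4,0.3,0,0.7],[0,0,0,-4,0.3,0,0.7],[0,0,0,-4,0,0,0.7],[0,0,0,-4,0,0,0.7]]' 11; python3 -c "
from h import *
bay()";python3 -m creep '[[0,0,0,-4,0.2,0,0.7],[0,0,0,-4,0,0,0.7],[0,0,0,-3,0,0,0.7],[0,0,0,-2,0,0,0.7]]' 11;  python3 - <<'E'
from h import *
bay();print(sense()["wrist_torque"])
g=grab_frame("scene")
crop(g,277,185,70,70,8,"g21s.png")
E
```

```text
clock: 14.2
eef_pos: [559.5, -171.4, 197.5]
tcp_rot: [-3.14, -0.011, 1.401]
contact_force: [0.2, 3.2, -2.0]
opening: 0.399
bay x -31.3 y -0.6 head -0.10 deg z 197.5 | F bx -3.16 by -0.37 z -2.02 op 0.399 t 14.20
w [-0.002 -0.011 -0.002]
clock: 14.53
eef_pos: [557.1, -186.4, 197.0]
tcp_rot: [-3.14, -0.011, 1.401]
contact_force: [1.5, 1.9, -2.8]
opening: 0.396
bay x -16.2 y -0.5 head -0.14 deg z 197.0 | F bx -2.16 by 1.20 z -2.82 op 0.396 t 14.53
w [-0.002 -0.011 -0.002]
[ 0.4641746  -0.22199968 -0.03741125]
```

View pics/g21s.png

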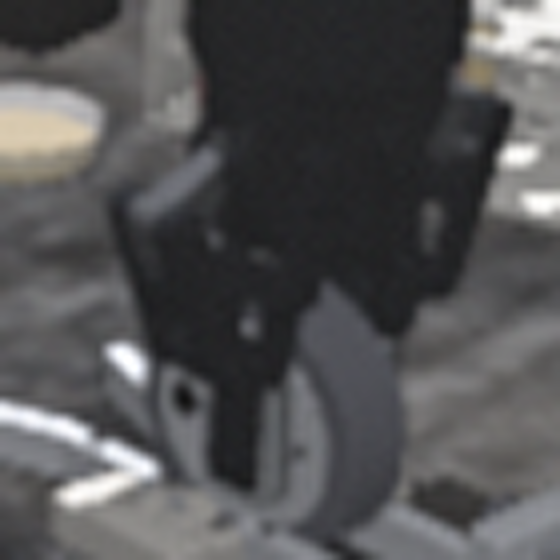

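```bash
python3 -m creep '[[0,0,0,0,0,0,0.56],[0,0,0,0,0,0,0.5],[0,0,0,0,0,0,0.48],[-0.002,-0.011,0,8,0.3,0,0.48],[0,0,0,0,0,0,0.48],[0,0,0,0,0,0,0.48]]' 11;  python3 - <<'E'
from h import *
bay();print(sense()["wrist_torque"])
g=grab_frame("scene")
crop(g,277,185,70,70,8,"g22s.png")
E
```

```text
clock: 15.08
eef_pos: [559.4, -179.9, 198.4]
tcp_rot: [3.139, 0.003, 1.402]
contact_force: [0.3, 0.5, 0.1]
opening: 0.52
bay x -22.9 y 0.7 head -0.10 deg z 198.4 | F bx -0.56 by 0.25 z 0.08 op 0.520 t 15.08
w [ 0.003  0.003 -0.002]
[0.02074141 0.00236653 0.02675028]
```

View pics/g22s.png

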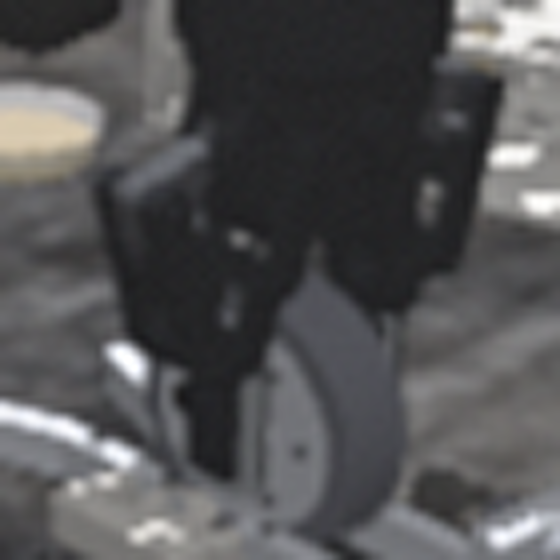

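```bash
python3 -m creep '[[0,0,0,4,-0.7,0,0.5],[0,0,0,0,0,0,0.54],[0,0,0,0,0,0,0.58],[0,0,0,0,0,0,0.62],[0,0,0,0,0,0,0.7],[0,0,0,0,0,0,0.7]]' 12;  python3 -c "
from h import *
bay()"; python3 -m creep '[[0,0,0,-3,0,0,0.7],[0,0,0,-3,0,0,0.7],[0,0,0,-3,0,0,0.7],[0,0,0,-3,0,0,0.7],[0,0,0,-1,0,0,0.7]]' 12;  python3 - <<'E'
from h import *
bay();print(sense()["wrist_torque"])
g=grab_frame("scene")
crop(g,277,185,70,70,8,"g23s.png")
E
```

```text
clock: 15.63
eef_pos: [559.0, -175.8, 198.7]
tcp_rot: [3.139, 0.002, 1.402]
contact_force: [0.2, 0.6, 1.2]
opening: 0.402
bay x -26.9 y -0.4 head -0.10 deg z 198.7 | F bx -0.67 by 0.04 z 1.19 op 0.402 t 15.63
w [ 0.002  0.002 -0.002]
clock: 16.05
eef_pos: [556.8, -188.8, 198.4]
tcp_rot: [3.14, 0.0, 1.401]
contact_force: [0.3, 3.1, 1.3]
opening: 0.398
bay x -13.7 y -0.3 head -0.13 deg z 198.4 | F bx -3.10 by -0.18 z 1.27 op 0.398 t 16.05
w [ 0.002  0.    -0.002]
[ 0.65143662 -0.05717439 -0.05420609]
```

View pics/g23s.png

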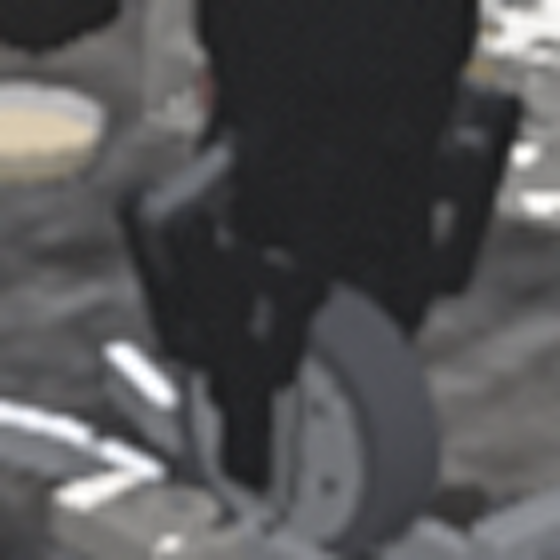

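```bash
python3 -m creep '[[0,0,0,-2,0,0,0.7],[0,0,0,-2,0,0,0.7],[0,0,0,-2,0,0,0.7]]' 12;  python3 -c "
from h import *
bay()";  python3 -m creep '[[0,0,0,-2,0,0,0.7],[0,0,0,-2,0,0,0.7]]' 12;  python3 -c "
from h import *
bay()"; python3 -m creep '[[0,0,0,-1.5,0,0,0.7],[0,0,0,-0.5,0,0,0.7]]' 12;  python3 - <<'E'
from h import *
bay();print(sense()["wrist_torque"])
g=grab_frame("scene")
crop(g,277,185,70,70,8,"g24s.png")
E
```

```text
clock: 16.35
eef_pos: [555.8, -195.2, 198.3]
tcp_rot: [3.14, 0.0, 1.401]
contact_force: [0.4, 1.9, 0.4]
opening: 0.399
bay x -7.3 y -0.3 head -0.14 deg z 198.3 | F bx -1.95 by 0.09 z 0.36 op 0.399 t 16.35
w [ 0.002  0.    -0.002]
clock: 16.52
eef_pos: [554.9, -199.9, 198.2]
tcp_rot: [3.14, 0.001, 1.401]
contact_force: [0.3, 1.6, -0.4]
opening: 0.402
bay x -2.4 y -0.4 head -0.11 deg z 198.2 | F bx -1.65 by 0.03 z -0.43 op 0.402 t 16.52
w [ 0.002  0.001 -0.002]
clock: 16.68
eef_pos: [554.5, -202.7, 198.2]
tcp_rot: [3.14, 0.001, 1.401]
contact_force: [0.3, 2.0, -0.6]
opening: 0.399
bay x 0.3 y -0.4 head -0.13 deg z 198.2 | F bx -2.01 by -0.08 z -0.62 op 0.399 t 16.68
w [ 0.002  0.001 -0.002]
[ 0.3586333  -0.06463859  0.02153958]
```

View pics/g24s.png

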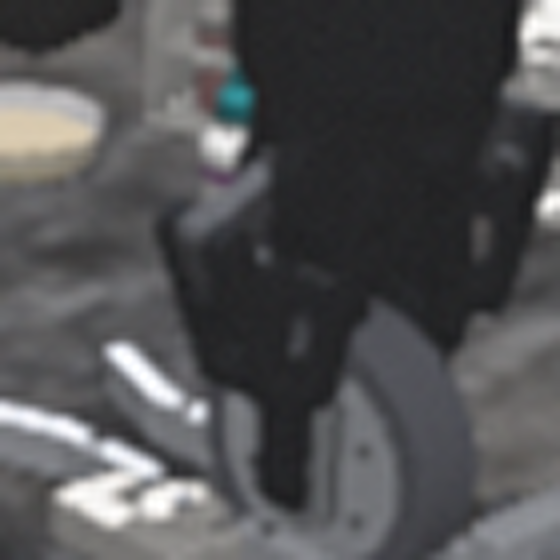

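```bash
for i in 1 2 3; do :; done; python3 -m creep '[[0,0,0,0,0,0,0.7],[0,0,0,-1,0,0,0.7]]' 8;  python3 -c "
from h import *
bay()";  python3 -m creep '[[0,0,0,-1,0,0,0.7]]' 8;  python3 -c "
from h import *
bay()"; python3 -m creep '[[0,0,0,-1,0,0,0.7]]' 8;  python3 -c "
from h import *
bay()"
```

```text
clock: 16.9
eef_pos: [554.3, -203.7, 198.2]
tcp_rot: [3.14, 0.001, 1.401]
contact_force: [0.7, 1.1, -0.4]
opening: 0.402
bay x 1.4 y -0.4 head -0.14 deg z 198.2 | F bx -1.19 by 0.47 z -0.41 op 0.402 t 16.90
w [ 0.002  0.001 -0.002]
clock: 16.98
eef_pos: [554.1, -204.7, 198.2]
tcp_rot: [3.139, 0.001, 1.401]
contact_force: [-0.2, 2.0, -0.4]
opening: 0.397
bay x 2.4 y -0.4 head -0.14 deg z 198.2 | F bx -1.98 by -0.58 z -0.40 op 0.397 t 16.98
w [ 0.002  0.001 -0.002]
clock: 17.07
eef_pos: [554.0, -205.6, 198.1]
tcp_rot: [3.14, 0.001, 1.401]
contact_force: [1.4, 2.1, -0.1]
opening: 0.401
bay x 3.3 y -0.4 head -0.13 deg z 198.1 | F bx -2.31 by 0.99 z -0.10 op 0.401 t 17.07
w [ 0.002  0.001 -0.002]
```

```bash
python3 -m creep '[[0,0,0,-1,0,0,0.7]]' 8;  python3 -c "
from h import *
bay()";  python3 -m creep '[[0,0,0,-1,0,0,0.7]]' 8;  python3 -c "
from h import *
bay()"; python3 -m creep '[[0,0,0,-1,0,0,0.7]]' 8;  python3 -c "
from h import *
bay()"
```

```text
clock: 17.15
eef_pos: [553.8, -206.6, 198.1]
tcp_rot: [3.14, 0.001, 1.401]
contact_force: [1.1, 1.3, -0.8]
opening: 0.401
bay x 4.4 y -0.4 head -0.12 deg z 198.1 | F bx -1.45 by 0.87 z -0.82 op 0.401 t 17.15
w [ 0.002  0.001 -0.002]
clock: 17.23
eef_pos: [553.6, -207.7, 198.1]
tcp_rot: [3.14, 0.001, 1.401]
contact_force: [-0.3, 2.0, -0.5]
opening: 0.397
bay x 5.4 y -0.4 head -0.12 deg z 198.1 | F bx -1.90 by -0.63 z -0.53 op 0.397 t 17.23
w [ 0.002  0.001 -0.002]
clock: 17.32
eef_pos: [553.5, -208.7, 198.1]
tcp_rot: [3.14, 0.001, 1.401]
contact_force: [1.2, 1.5, -0.5]
opening: 0.399
bay x 6.5 y -0.4 head -0.12 deg z 198.1 | F bx -1.68 by 0.92 z -0.53 op 0.399 t 17.32
w [ 0.002  0.001 -0.002]
```

```bash
python3 -m creep '[[0,0,0,-1,0,0,0.7]]' 8;  python3 -c "
from h import *
bay()";  python3 -m creep '[[0,0,0,-1,0,0,0.7]]' 8;  python3 -c "
from h import *
bay()"; python3 -m creep '[[0,0,0,-1,0,0,0.7]]' 8;  python3 - <<'E'
from h import *
bay();print(sense()["wrist_torque"])
g=grab_frame("scene")
crop(g,292,185,70,70,8,"g25s.png")
E
```

```text
clock: 17.4
eef_pos: [553.3, -209.8, 198.1]
tcp_rot: [3.14, 0.001, 1.401]
contact_force: [0.8, 1.5, -0.9]
opening: 0.399
bay x 7.6 y -0.4 head -0.12 deg z 198.1 | F bx -1.65 by 0.54 z -0.94 op 0.399 t 17.40
w [ 0.002  0.001 -0.002]
clock: 17.48
eef_pos: [553.1, -210.9, 198.1]
tcp_rot: [3.14, 0.001, 1.401]
contact_force: [1.1, 2.0, -0.2]
opening: 0.399
bay x 8.7 y -0.4 head -0.12 deg z 198.1 | F bx -2.19 by 0.70 z -0.20 op 0.399 t 17.48
w [ 0.002  0.001 -0.002]
clock: 17.57
eef_pos: [552.9, -212.0, 198.1]
tcp_rot: [3.14, 0.001, 1.401]
contact_force: [0.6, 2.8, -0.7]
opening: 0.401
bay x 9.8 y -0.4 head -0.12 deg z 198.1 | F bx -2.90 by 0.11 z -0.66 op 0.401 t 17.57
w [ 0.002  0.001 -0.002]
[ 0.43951377 -0.10617372 -0.08373427]
```

View pics/g25s.png

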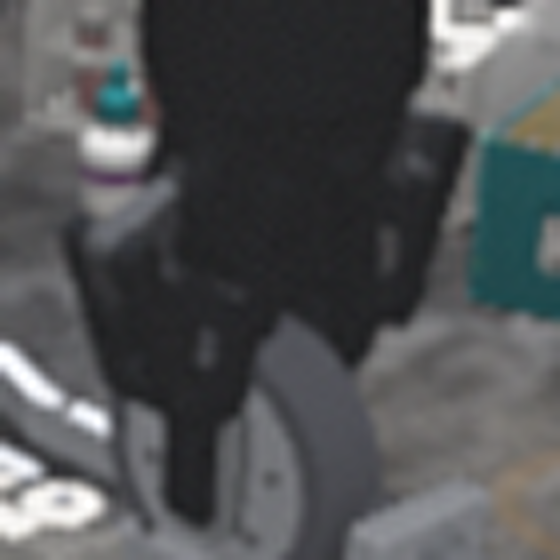

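```bash
python3 -m creep '[[0,0,0,-1,0,0,0.7]]' 8;  python3 -c "
from h import *
bay()";  python3 -m creep '[[0,0,0,-0.7,0,0,0.7]]' 8;  python3 -c "
from h import *
bay()"
```

```text
clock: 17.7
eef_pos: [552.7, -213.2, 198.1]
tcp_rot: [3.139, 0.001, 1.401]
contact_force: [0.6, 1.8, -0.8]
opening: 0.401
bay x 11.0 y -0.4 head -0.12 deg z 198.1 | F bx -1.86 by 0.26 z -0.84 op 0.401 t 17.70
w [ 0.002  0.001 -0.002]
clock: 17.78
eef_pos: [552.6, -214.0, 198.1]
tcp_rot: [3.139, 0.001, 1.401]
contact_force: [0.6, 2.2, -0.5]
opening: 0.4
bay x 11.8 y -0.3 head -0.13 deg z 198.1 | F bx -2.24 by 0.20 z -0.53 op 0.400 t 17.78
w [ 0.002  0.001 -0.002]
```

```bash
python3 -m creep '[[0,0,0,-1,0,0,0.7]]' 8;  python3 -c "
from h import *
bay()";  python3 -m creep '[[0,0,0,-1,0,0,0.7]]' 8;  python3 -c "
from h import *
bay()";  python3 -m creep '[[0,0,0,-0.7,0,0,0.7]]' 8;  python3 -c "
from h import *
bay()"
```

```text
clock: 17.87
eef_pos: [552.4, -215.0, 198.1]
tcp_rot: [3.139, 0.001, 1.401]
contact_force: [0.9, 2.2, -0.9]
opening: 0.399
bay x 12.9 y -0.4 head -0.12 deg z 198.1 | F bx -2.32 by 0.57 z -0.93 op 0.399 t 17.87
w [ 0.002  0.001 -0.002]
clock: 17.95
eef_pos: [552.2, -216.1, 198.1]
tcp_rot: [3.14, 0.001, 1.401]
contact_force: [1.0, 1.9, -0.9]
opening: 0.402
bay x 14.0 y -0.4 head -0.12 deg z 198.1 | F bx -2.07 by 0.69 z -0.88 op 0.402 t 17.95
w [ 0.002  0.001 -0.002]
clock: 18.03
eef_pos: [552.1, -217.0, 198.1]
tcp_rot: [3.139, 0.001, 1.401]
contact_force: [1.6, 1.2, -1.4]
opening: 0.398
bay x 14.8 y -0.3 head -0.12 deg z 198.1 | F bx -1.45 by 1.34 z -1.43 op 0.398 t 18.03
w [ 0.002  0.001 -0.002]
```

```bash
python3 - <<'E'
from h import *
g=grab_frame("scene")
crop(g,292,185,70,70,8,"g26s.png")
E
```

```text
(no output)
```

View pics/g26s.png

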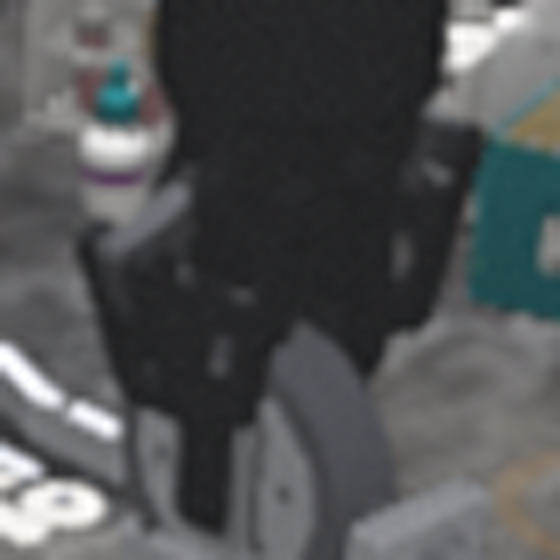

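```bash
python3 -m creep '[[0,0,0,-0.8,0,0,0.7]]' 8;  python3 -c "
from h import *
bay()";  python3 -m creep '[[0,0,0,-0.8,0,0,0.7]]' 8;  python3 -c "
from h import *
bay()";  python3 -m creep '[[0,0,0,-0.7,0,0,0.7]]' 8;  python3 -c "
from h import *
bay()"
```

```text
clock: 18.17
eef_pos: [551.9, -217.8, 198.0]
tcp_rot: [3.139, 0.001, 1.401]
contact_force: [0.2, 1.0, -0.9]
opening: 0.398
bay x 15.7 y -0.4 head -0.13 deg z 198.0 | F bx -1.02 by 0.02 z -0.87 op 0.398 t 18.17
w [ 0.002  0.001 -0.002]
clock: 18.25
eef_pos: [551.8, -218.7, 198.1]
tcp_rot: [3.139, 0.001, 1.401]
contact_force: [-0.5, 3.1, -1.0]
opening: 0.396
bay x 16.6 y -0.3 head -0.13 deg z 198.1 | F bx -3.02 by -0.98 z -1.00 op 0.396 t 18.25
w [ 0.002  0.001 -0.002]
clock: 18.33
eef_pos: [551.6, -219.5, 198.0]
tcp_rot: [3.139, 0.001, 1.401]
contact_force: [0.5, 1.6, -1.5]
opening: 0.397
bay x 17.4 y -0.4 head -0.12 deg z 198.0 | F bx -1.62 by 0.26 z -1.45 op 0.397 t 18.33
w [ 0.002  0.001 -0.002]
```

```bash
python3 -m creep '[[0,0,0,-0.8,0,0,0.7]]' 8;  python3 -c "
from h import *
bay()";  python3 -m creep '[[0,0,0,-0.8,0,0,0.7]]' 8;  python3 -c "
from h import *
bay()";  python3 -m creep '[[0,0,0,-0.7,0,0,0.7]]' 8;  python3 - <<'E'
from h import *
bay()
g=grab_frame("scene")
crop(g,292,185,70,70,8,"g27s.png")
E
```

```text
clock: 18.42
eef_pos: [551.5, -220.3, 198.0]
tcp_rot: [3.139, 0.001, 1.401]
contact_force: [0.7, 1.2, -1.2]
opening: 0.403
bay x 18.3 y -0.4 head -0.12 deg z 198.0 | F bx -1.27 by 0.54 z -1.15 op 0.403 t 18.42
w [ 0.002  0.001 -0.002]
clock: 18.5
eef_pos: [551.4, -221.2, 198.1]
tcp_rot: [3.139, 0.001, 1.401]
contact_force: [1.3, 2.5, 0.1]
opening: 0.4
bay x 19.1 y -0.3 head -0.12 deg z 198.1 | F bx -2.69 by 0.82 z 0.08 op 0.400 t 18.50
w [ 0.002  0.001 -0.002]
clock: 18.58
eef_pos: [551.2, -221.8, 198.0]
tcp_rot: [3.14, 0.001, 1.401]
contact_force: [2.0, 5.1, -1.0]
opening: 0.405
bay x 19.7 y -0.4 head -0.13 deg z 198.0 | F bx -5.40 by 1.11 z -1.04 op 0.405 t 18.58
w [ 0.002  0.001 -0.002]
```

View pics/g27s.png

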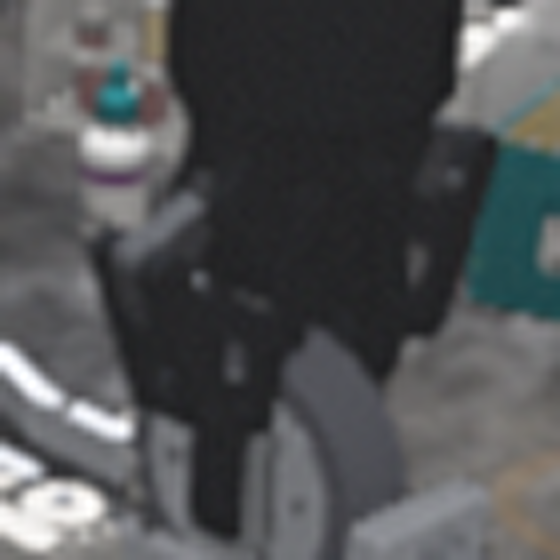

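```bash
python3 -m creep '[[0,0,0,-0.5,0,0,0.7]]' 8;  python3 -c "
from h import *
bay()"
```

```text
clock: 18.72
eef_pos: [551.2, -222.1, 198.0]
tcp_rot: [3.14, 0.0, 1.401]
contact_force: [2.4, 5.1, -0.4]
opening: 0.396
bay x 20.1 y -0.4 head -0.15 deg z 198.0 | F bx -5.39 by 1.49 z -0.43 op 0.396 t 18.72
w [ 0.002  0.    -0.003]
```

```bash
python3 -m creep '[[0,0,0,-0.7,0,0,0.7]]' 8;  python3 -c "
from h import *
bay()";python3 -m creep '[[0,0,0,-0.6,0,0,0.7]]' 8;  python3 -c "
from h import *
bay()"
```

```text
clock: 18.8
eef_pos: [551.1, -222.5, 198.0]
tcp_rot: [3.14, -0.0, 1.401]
contact_force: [2.4, 6.0, -0.3]
opening: 0.403
bay x 20.5 y -0.4 head -0.16 deg z 198.0 | F bx -6.31 by 1.37 z -0.27 op 0.403 t 18.80
w [ 0.002 -0.    -0.003]
clock: 18.88
eef_pos: [551.1, -222.7, 198.0]
tcp_rot: [3.14, -0.001, 1.4]
contact_force: [1.5, 6.6, -0.3]
opening: 0.403
bay x 20.6 y -0.3 head -0.17 deg z 198.0 | F bx -6.74 by 0.39 z -0.29 op 0.403 t 18.88
w [ 0.002 -0.001 -0.003]
```

```bash
python3 -m creep '[[0,0,0,-0.6,0,0,0.7],[0,0,0,-0.6,0,0,0.7]]' 8;  python3 -c "
from h import *
bay()"; python3 -m creep '[[0,0,0,-0.6,0,0,0.7],[0,0,0,-0.6,0,0,0.7]]' 8;  python3 -c "
from h import *
bay()"
```

```text
clock: 19.05
eef_pos: [551.1, -223.0, 198.0]
tcp_rot: [3.14, -0.003, 1.4]
contact_force: [1.5, 6.6, 0.2]
opening: 0.395
bay x 21.0 y -0.3 head -0.20 deg z 198.0 | F bx -6.77 by 0.35 z 0.23 op 0.395 t 19.05
w [ 0.002 -0.003 -0.004]
clock: 19.22
eef_pos: [551.1, -223.2, 197.9]
tcp_rot: [3.14, -0.004, 1.399]
contact_force: [1.8, 6.6, -1.3]
opening: 0.395
bay x 21.2 y -0.3 head -0.22 deg z 197.9 | F bx -6.79 by 0.67 z -1.25 op 0.395 t 19.22
w [ 0.001 -0.004 -0.004]
```

```bash
python3 -m creep '[[0,0,0,0.7,0,0,0.7],[0,0,0,0.2,0,0,0.7]]' 8;  python3 -c "
from h import *
bay()"
```

```text
clock: 19.38
eef_pos: [551.3, -222.2, 198.0]
tcp_rot: [3.14, -0.004, 1.4]
contact_force: [0.1, 1.2, -0.6]
opening: 0.397
bay x 20.1 y -0.3 head -0.20 deg z 198.0 | F bx -1.25 by -0.11 z -0.59 op 0.397 t 19.38
w [ 0.001 -0.004 -0.003]
```

Force is down to about 1 N with the wheel at the pad. I open slowly and evenly, let it settle, and check before lifting.

```bash
python3 -m creep '[[0,0,0,0,0,0,0.64],[0,0,0,0,0,0,0.61],[0,0,0,0,0,0,0.59],[0,0,0,0,0,0,0.57],[0,0,0,0,0,0,0.55],[0,0,0,0,0,0,0.52],[0,0,0,0,0,0,0.48],[0,0,0,0,0,0,0.46],[0,0,0,0,0,0,0.46]]' 8;  python3 - <<'E'
from h import *
bay()
g=grab_frame("scene")
crop(g,292,185,70,70,8,"g28s.png")
E
```

```text
clock: 20.13
eef_pos: [551.3, -223.6, 198.5]
tcp_rot: [3.139, -0.002, 1.4]
contact_force: [0.6, 0.2, -0.2]
opening: 0.54
bay x 21.5 y -0.1 head -0.16 deg z 198.5 | F bx -0.30 by 0.55 z -0.19 op 0.540 t 20.13
w [ 0.002 -0.002 -0.003]
```

View pics/g28s.png

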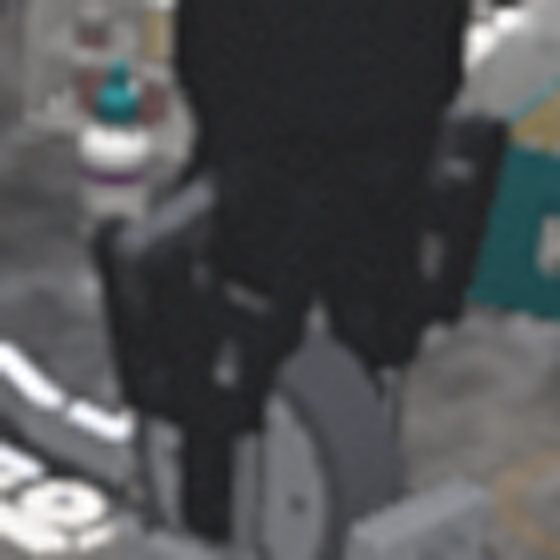

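```bash
python3 -m creep '[[0,0,0,0,0,0,0.4],[0,0,0,0,0,-5,0.4],[0,0,0,0,0,-10,0.35],[0,0,0,0,0,-20,0.35],[0,0,0,0,0,-30,0.35],[0,0,0,0,0,-35,0.35],[0,0,0,0,0,-35,0.35],[0,0,0,0,0,-35,0.35],[0,0,0,0,0,-20,0.35],[0,0,0,0,0,0,0.35]]' 8;  python3 -m creep '[[0,0,0,35,0,0,0.35],[0,0,0,35,0,0,0.35],[0,0,0,35,0,0,0.35],[0,0,0,35,0,0,0.35],[0,0,0,35,0,0,0.35],[0,0,0,35,0,0,0.35],[0,0,0,35,0,0,0.35],[0,0,0,0,0,0,0.35]]'; python3 - <<'E'
from h import *
bay()
g=grab_frame("scene");f=grab_frame("top")
crop(g,262,175,110,90,7,"g29s.png")
crop(f,290,195,100,70,8,"g29t.png")
cv2.imwrite("pics/fin.png",cv2.resize(g["color"][:,:,::-1],(800,600)))
E
```

```text
clock: 21.02
eef_pos: [549.5, -223.4, 401.7]
tcp_rot: [3.142, -0.003, 1.401]
contact_force: [0.6, 0.2, 0.1]
opening: 0.648
clock: 21.68
eef_pos: [590.7, 25.7, 406.8]
tcp_rot: [3.133, -0.001, 1.394]
contact_force: [-0.9, 0.8, 0.1]
opening: 0.649
bay x -230.9 y -2.8 head -0.55 deg z 406.8 | F bx -0.69 by -0.99 z 0.11 op 0.649 t 21.68
w [ 0.008 -0.001 -0.01 ]
```

View pics/g29s.png

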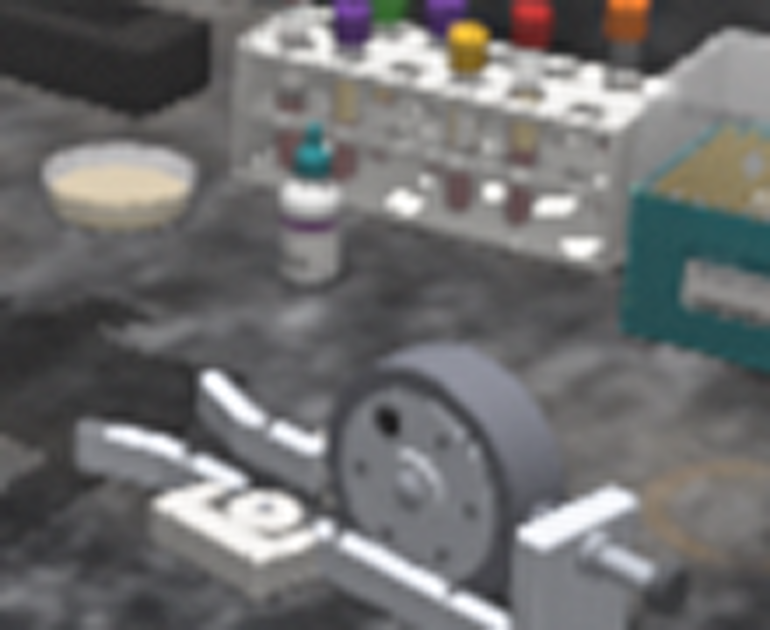

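View pics/g29t.png

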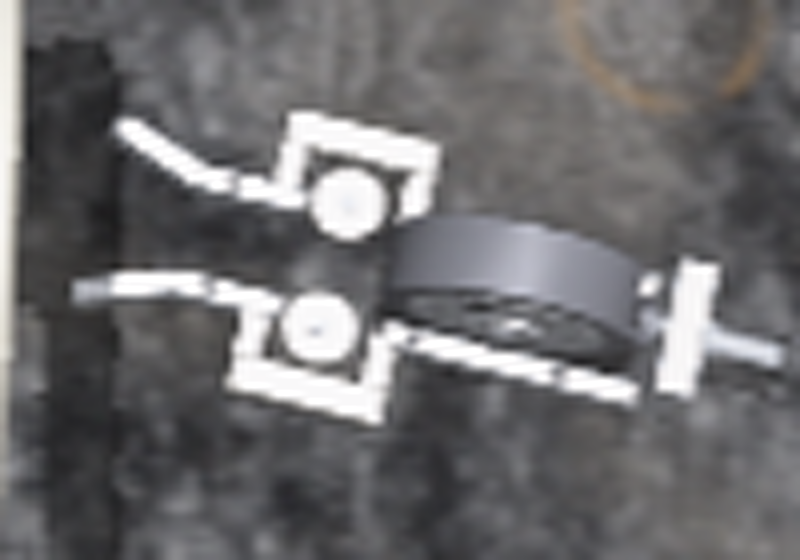

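View pics/fin.png

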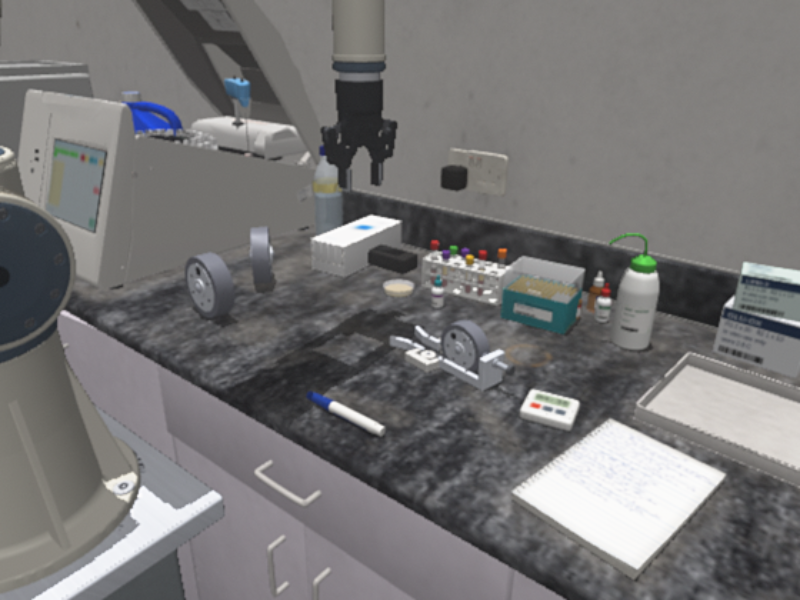

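```bash
python3 - <<'E'
from h import *
f=grab_frame("top");g=grab_frame("scene")
h=np.radians(BH);u=np.array([np.cos(h),np.sin(h)]);v=np.array([-u[1],u[0]])
T=lambda x,y:(290+x/8-.5,195+y/8-.5);S=lambda x,y:(262+x/7-.5,175+y/7-.5)
def b(p):q=p[:2]-BO;return np.round([q@u,q@v],1)
for n,p,z in(("L far",(395,225),38),("L near",(388,285),38),("R far",(642,265),38),("R near",(638,335),38),("pad",(652,325),40),("tip",(517,325),40),("top far",(525,222),80),("top near",(522,293),80)):print(n,b(onz(f,*T(*p),z)))
print("tip sc",b(onz(g,*S(408,482),40)),tri(f,T(517,325),g,S(408,482)),b(tri(f,T(517,325),g,S(408,482))[0]))
print(sense()["clock"])
E
```

```text
L far [-28.4  12.3]
L near [-26.5  -7.3]
R far [50.6 18.8]
R near [53.7 -3.7]
pad [57.   0.1]
tip [ 15.6 -10.3]
top far [ 5.8 13. ]
top near [ 9.3 -8.8]
tip sc [  8.1 -10.5] (array([ 539.81432897, -213.48393217,   43.69085558]), np.float64(4.857985642416309)) [ 13.4 -13. ]
21.8833
```

```bash
python3 - <<'E'
from rig import job,sense
print(sense()["contact_force"]); print(job.sign_off())
E
```

```text
[-0.38142052  0.2393029   0.1970995 ]
the job is handed in; nothing more can be done
None
```

I rolled the smallest wheel along the bench under a light pinch on its hub domes, steered it round into the bay mouth, pushed it through the rollers and pressed it against the stop pad. I then released it and handed the job in at about 22 s.

**Rolling:** The big hole could be seen going from the top, down through the bottom and round to the back. It ended near the top again, so the wheel turned well over half a turn.

**Slipping:** The pinch slipped twice, the first time with the wheel about 17 mm behind the gripper at the mouth. I let go there, lifted clear for a look and regripped at 10 N instead of 5. I regripped again between the rollers, and the pinch was 8 to 12 N from there on, above your 3 to 6 N. As I regripped at the mouth, the upward pull on the wheel briefly read about 4 N, close to the weight of a wheel in the stated range. It was back to zero at the next reading, but I can't rule out that the wheel was very slightly lifted for that moment.

**Press:** Contact showed when the rolling force, about 2 N until then, rose to 5.4 N. The readings then held between 5.4 and 6.8 N for about 0.6 s. Part of that may be rolling drag rather than pad force. I eased off to about 1 N before opening the fingers.

**Final check:** The wheel stands upright in the lane with its centre at roughly bay x = +12 to +13 mm, and both rollers are closed behind it. It appears to be at the pad, though the pictures cannot show a gap of 1 or 2 mm. My separate estimates of its position differed by several millimetres. The other things on the bench look untouched, and the arm was clear.

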